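# Set the cricket kit out round the case on the landing ledge

### The job

Set the ledge out for tonight's nets so that nothing can roll off down the stairs. Stand the orange cone between the black case and the cork coaster, level with the middle of the end of the case that faces the coaster and with about 4 cm of clear ledge between that end and the cone's foot, and rest the white ball in the cone's open top; lay the bail pair on the case lid, midway between its two bright ribs and along them, centred on the lid, and set the green mug down gently, upright, in the middle of the coaster. Leave the yellow cone, the blue bottle and the tape roll alone.

Things in the scene. Friction and masses are not known exactly. Their poses are not given: they have to be found in the camera images.
- cone_center (a point): orange plastic marker cone standing on the ledge, loose, 120 g: 150 mm tall, round foot 110 mm in diameter and 6 mm thick, tapering from 88 mm diameter to 49 mm at 120 mm height, then an almost straight collar (49 to 46 mm) to the top, an open mouth 38 mm across. This point is on its axis, half-way up (75 mm above its underside); z up.
- ball_center (a point): white practice ball, loose, 62 mm in diameter, about 90 g, with grey seam lines, lying on the bare ledge (it can roll). This point is its centre. Resting in the cone's mouth its centre is about 100 mm above the cone's half-way point.
- bails_center (a point): pair of turned ash bails, side by side head to tail, bound by a black rubber band as one loose piece lying flat, 40 g: 110 mm long, 30 mm wide over the thick barrels (side by side over the middle 45 mm), 15 mm high, thin ends 9 mm thick. This point is the middle of the pair, half-way up (7.5 mm above its underside); x along the bails, y across, z up.
- mug_center (a point): green ceramic mug standing upright, loose, empty, 250 g: outer diameter 68 mm, 85 mm tall, with a loop handle at its +y side standing out at most 35 mm. This point is on the mug's axis, half-way up (42.5 mm above its underside); z up, y towards the handle.
- case: closed black aluminium case, flat, fixed: 160 mm deep (x), 240 mm long (y), lid top 80 mm above the ledge; steel spring latch and folded handle on its front (-x), out to 13 mm. Two bright ribs, 5 mm wide, 1.5 mm high, run along y on the lid at x = -55 and +55 mm. Origin: centre of its underside, on the ledge; x away from the robot to its hinges; y to its left end seen from the robot; z up.
- coaster: flat round cork coaster, fixed to the ledge, 100 mm in diameter, 5 mm thick, to the left or to the right of the case. Origin: centre of its underside, on the ledge.
- yellow_cone_center (a point): yellow marker cone of the same shape and size as the orange one, loose, a bystander to leave alone; this point is on its axis, 75 mm above its underside.
- bottle: blue drinks bottle with a black cap, loose, 64 mm in diameter, 170 mm tall, a bystander to leave alone. Origin: centre of its underside.
- tape: roll of white sports tape lying flat, loose, 72 mm in diameter, 38 mm high, with a 38 mm hole, a bystander to leave alone. Origin: centre of its underside.
Mind the look-alikes: they are no part of the job. Of the things shaped like the part that bears bails_center, the wooden one is meant. What is meant by the coaster is not purple, and is the larger of those in its own colour.

How it is judged (in metres and radians):
At the end, for the whole second after the job is handed in: Cone upright on the coaster's side of the case, within 15 mm of its centre line, foot 25-55 mm from its end; ball in its mouth; bails flat on the lid, within 15 mm (across) and 20 mm (along) of its middle, within 0.2 rad of the ribs; mug upright within 12 mm of mid-coaster; all still (((y of coaster in the frame of case above 0 m and y of cone_center in the frame of case between 0.2 and 0.23 m) or (y of coaster in the frame of case below 0 m and y of cone_center in the frame of case between -0.23 and -0.2 m)) and x of cone_center in the frame of case between -0.015 and 0.015 m and height (world z) of cone_center between 0.069 and 0.081 m and angle between each of cone_center, mug_center's own z axis and vertical below 0.08 rad and horizontal distance between ball_center and cone_center below 0.01 m and z of ball_center in the frame of cone_center between 0.094 and 0.107 m and x of bails_center in the frame of case between -0.015 and 0.015 m and y of bails_center in the frame of case between -0.02 and 0.02 m and z of bails_center in the frame of case between 0.083 and 0.093 m and angle between the x axis of bails_center and the y axis of case, either way round below 0.2 rad and horizontal distance between mug_center and coaster below 0.012 m and z of mug_center in the frame of coaster between 0.042 and 0.052 m and linear speed of each of cone, ball, bails, mug below 0.02 m/s); the robot touches nothing.
It fails at once if the yellow cone, the bottle or the tape roll is moved by more than 15 mm (distance of any of yellow_cone_center, bottle, tape from where it was at the start of the episode above 0.015 m).
It fails at once if the mug is tipped by more than 0.5 rad (angle between mug_center's own z axis and vertical above 0.5 rad).
It fails at once if the mug falls onto the coaster (reaches it at over 0.5 m/s, a drop of over about 13 mm) (horizontal distance between mug_center and coaster below 0.05 m and z of mug_center in the frame of coaster below 0.068 m and linear speed of mug above 0.5 m/s).
It also fails if it takes over 115 s, if anything falls off the work surface, if the arm or the gripper's body presses on something with over 40 N, if the wrist force passes 120 N, or if a joint passes its speed limit or range.

### The arm

A 7-joint arm with a two-finger parallel gripper is mounted at the origin on the work surface. World frame = base frame: x ahead of the robot, y to its left, z up, the work surface at z = 0. Lengths are in mm, angles in rad, forces in N, time in s.
With the tool pointing down it reaches from about 400 to 875 mm from the base axis. Payload 4.4 kg.
Tool frame: the origin (TCP) lies at the very end of the fingers, on their centre line; the grasp point (between the pads) lies 19 mm behind it (ctrl.pinch_z is the z of the grasp point in the tool frame, in mm); z points along the fingers, x is the direction in which the jaws open and shut, and the axes are right-handed (so a half turn about z gives the same grasp; the last joint's range is limited). The gripper opens to 85 mm and grips with 20 to 120 N. Pads are 22 mm wide; open, the fingers measure 114 mm over their backs; the gripper's body (76 mm by 85 mm) begins 54 mm behind the grasp point. The pads swing forward as they close: fully open they stand 13 mm farther back than shut.
Start: joints at [1.239, 0.628, 0.038, 1.517, -0.027, 0.996, -0.02], TCP at [170.77, -627.18, 231.313] pointing down, gripper open.
Joint ranges: [-3.06, 3.06], [-0.37, 2.12], [-1.25, 1.32], [0.18, 2.47], [-1.1, 4.24], [0.23, 1.98], [-2.94, 2.94]. Speed limits (rad/s): [2.57, 2.57, 3.14, 3.14, 3.14, 3.14, 3.14].

### API

Orientations are given as [roll, pitch, yaw] about the fixed x, y, z axes, in that order (R = Rz(yaw) Ry(pitch) Rx(roll)).
In Python, from cell import sensors, get_image, order, ctrl gives the robot as it stands.
- The arm moves only by the tool arm_command, never from a script. Its argument "rows" is a list that holds one entry, the list of rows, each a list of 6 numbers: the shift along the tool's x, y, z in mm, then the turn, a rotation vector about the tool's x, y, z in degrees. A call has 1 to 20 rows; each row is the pose to reach, as a shift and turn from the pose commanded when the call began, along the tool's axes at that moment; what a row does not reach only later rows make up. A row lasts 1/12 s, in which the tool goes at most 41.7 mm and 7.16 degrees, less where a joint would pass 70% of its speed; a pose out of reach is approached as far as the arm can. A call with a gripper value outside its range is refused whole. "claw" is the opening, from -1 (shut) to 1 (fully open), set as the call begins (left out, the last holds). The fingers move at their own pace and stop on an object; the grip force is fixed at half the most. Time passes only in rows, so rows that repeat a pose let the fingers close. It gives the time, the measured TCP pose, the force and the opening at its end, in the units of the state.
- sensors.read_state(): the state, without advancing time (a new reading comes with each control period).
- get_image(name): name is "scene" or "side" or "wrist"; returns a dict with "pixels" (384x512x3 uint8, red, green, blue), "z_map" (384x512 float32, mm along the optical axis (not along the pixel's ray), 0 where there is no reading), "K" (3x3 intrinsics, pixels), "k1" (the pictures are not rectified: a ray, as slopes to the right and down, at radius r is drawn at 1 + k1 r^2 times it, then the intrinsics apply), "pose" (4x4, takes a point from camera to world coordinates). Camera axes: x right, y up, looking along -z (the intrinsics and any distortion apply to the point x, -y, -z); pixel columns grow to the right and rows downward; lengths in mm; the calibration is good to about 2 mm. A picture is of the moment at which its call begins.
- order.finish_job(): hands the job in, once; it reports no verdict.
The state is a dict: "clock": time; "qpos": joint angles; "qd": joint speeds; "tau": joint torques, N m; "eef_pos": TCP position; "tool_rot": TCP orientation; "force": force on the tool from outside, world axes, zero at the start; "torque": the same for the moment, N m; "width": finger opening in mm.
Only numpy, scipy, OpenCV 4.12 (cv2) and the standard library are available. Lean on these libraries where they do the work, as an engineer would, in place of code of your own. Each camera call takes 0.05 s, during which the arm holds its last target.

## Working session

There is one attempt and no reset: what is moved stays moved. The work goes in short steps, Python scripts to look and compute and a tool call to move; the robot and the scene stay as the last step left them, time stands still between calls to the robot, and variables do not carry over. Pictures are saved under pics/ and viewed, and the job is handed in when it is done.

Besides the shell and the picture viewer there is one more tool, called as a command line: name --argument value ..., lists and objects as JSON in quotes. arm_command: Moves the arm, as the interface text tells. Its arguments: {"type":"object","properties":{"rows":{"type":"array","items":{"type":"array","items":{"type":"array","items":{"type":"number"}}}},"claw":{"type":"number"}},"required":["rows"]}

```bash
mkdir -p pics; ls
cat > h.py <<'E'
import numpy as np, cv2
from cell import sensors,get_image,order,ctrl
def grab(n,tag):
    im=get_image(n); np.savez(f'pics/{tag}.npz',**im); cv2.imwrite(f'pics/{tag}.png',cv2.resize(im['pixels'][:,:,::-1],(768,576))); return im
def cloud(im):
    z=im['z_map'].astype(float);K=im['K'];k1=float(im['k1']);h,w=z.shape
    u,v=np.meshgrid(np.arange(w),np.arange(h))
    xd=(u-K[0,2])/K[0,0];yd=(v-K[1,2])/K[1,1]
    x,y=xd.copy(),yd.copy()
    for _ in range(20):
        s=1+k1*(x*x+y*y);x=xd/s;y=yd/s
    P=np.stack([x*z,-y*z,-z,np.ones_like(z)],-1)@np.array(im['pose']).T
    P=P[...,:3];P[z<=0]=np.nan
    return P
E
python3 - <<'E'
from h import *
for n in ['scene','side','wrist']:
    im=grab(n,n+'0');print(n,im['K'].tolist(),im['k1'],np.round(im['pose'],3).tolist())
print(sensors.read_state(),ctrl.pinch_z)
E
```

```text
pics
scene [[402.3233672019959, 0.0, 256.4111928094794], [0.0, 402.3233672019959, 193.0268402943353], [0.0, 0.0, 1.0]] 0.0015363747319214545 [[-0.129, -0.66, 0.74, 1399.493], [0.992, -0.09, 0.094, 103.565], [0.005, 0.746, 0.666, 865.209], [0.0, 0.0, 0.0, 1.0]]
side [[493.1704060560284, 0.0, 262.23544763478276], [0.0, 493.1704060560284, 198.56202516535512], [0.0, 0.0, 1.0]] -0.1924275621949929 [[-0.882, 0.295, -0.367, -23.202], [-0.471, -0.572, 0.671, 977.696], [-0.012, 0.765, 0.644, 1030.941], [0.0, 0.0, 0.0, 1.0]]
wrist [[280.2923290401229, 0.0, 258.98393479449834], [0.0, 280.2923290401229, 189.8615107077919], [0.0, 0.0, 1.0]] 0.011870011141591303 [[0.263, 0.926, 0.27, 238.607], [-0.965, 0.253, 0.071, -607.448], [-0.002, -0.279, 0.96, 373.002], [0.0, 0.0, 0.0, 1.0]]
{'clock': 0.15, 'qpos': array([ 1.23921254,  0.62915993,  0.03850343,  1.51812351, -0.0269944 ,
        0.99628849, -0.02000117]), 'qd': array([ 0.00190122, -0.00361673,  0.00132653, -0.00391144, -0.00016151,
        0.00164215,  0.00065058]), 'tau': array([ 1.34721860e-03, -5.63798440e+01,  1.22759499e+00, -1.93651342e+01,
        1.10777197e-02,  7.39968818e-03, -3.79460892e-05]), 'eef_pos': array([ 170.60958559, -626.72792997,  230.58905228]), 'tool_rot': array([ 3.14154763e+00,  1.45925464e-03, -1.30505487e+00]), 'force': array([-0.20884331, -0.38113905, -0.03461447]), 'torque': array([ 0.0017262 , -0.00749913,  0.04554393]), 'width': 85.27906051022893} -18.700000000000003
```

View pics/scene0.png

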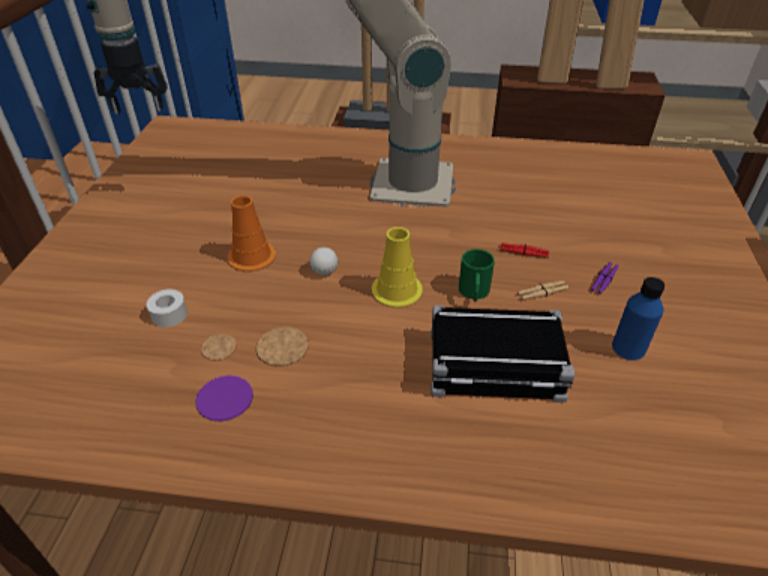

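View pics/side0.png

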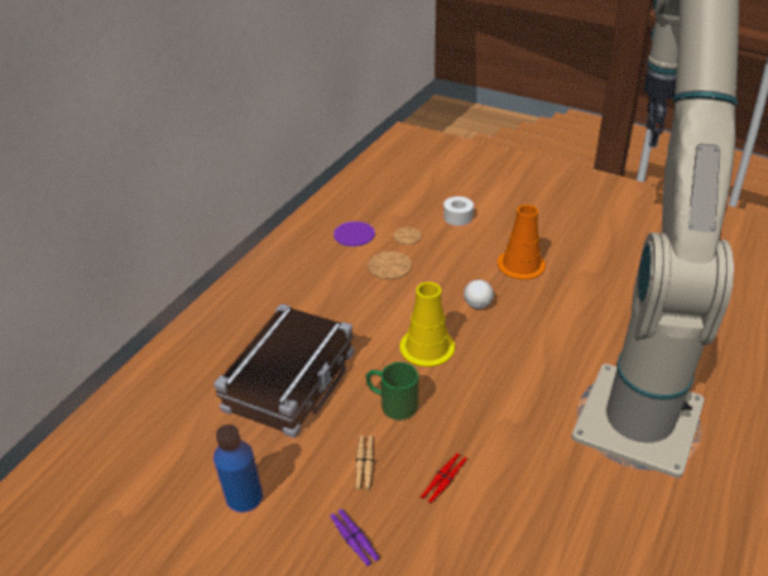

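View pics/wrist0.png

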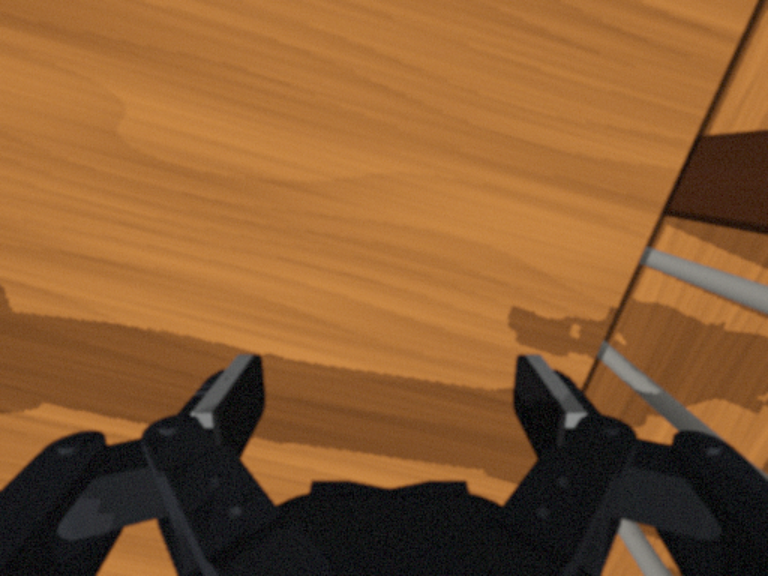

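The scene view (768×576) shows:
- **Bails:** wooden at (543,290), red at (525,250) and purple at (605,278). The wooden pair is the one meant.
- **Coasters:** large cork at (282,345), small cork at (219,347) and purple at (224,398). The large cork one is meant.
- **Others:** orange cone (250,235), ball (323,262), yellow cone (397,268), mug (477,274), case (500,350), tape (166,308), bottle (637,320).

Next I'll take an enlarged crop and measure.

```bash
cat > m.py <<'E'
from h import *
def load(t): return dict(np.load(f'pics/{t}.npz'))
def seg(im,P,lohi,zr=(-20,220),roi=None,minarea=15):
    hsv=cv2.cvtColor(im['pixels'],cv2.COLOR_RGB2HSV)
    m=cv2.inRange(hsv,np.array(lohi[0]),np.array(lohi[1]))>0
    ok=np.isfinite(P[...,0])&(P[...,2]>zr[0])&(P[...,2]<zr[1])&(P[...,0]>250)&(P[...,0]<1000)&(abs(P[...,1])<700)
    m&=ok
    if roi: m&=(P[...,0]>roi[0])&(P[...,0]<roi[1])&(P[...,1]>roi[2])&(P[...,1]<roi[3])
    n,l,s,c=cv2.connectedComponentsWithStats(m.astype(np.uint8))
    out=[]
    for i in range(1,n):
        if s[i,4]>=minarea: out.append((s[i,4],c[i],P[l==i]))
    return sorted(out,key=lambda a:-a[0])
E
python3 - <<'E'
from m import *
cols={'orange':((3,200,120),(11,255,255)),'yellow':((24,150,80),(34,255,255)),'green':((65,100,20),(90,255,255)),'blue':((100,150,40),(118,255,255)),'purple':((128,100,40),(150,255,255)),'white':((0,0,120),(180,50,255))}
for t in ['scene0','side0']:
    im=load(t);P=cloud(im)
    tb=P[np.isfinite(P[...,0])&(abs(P[...,2])<15)&(P[...,0]>300)&(P[...,0]<900)&(abs(P[...,1])<500)]
    print(t,'table z',np.median(tb[:,2]))
    for k,v in cols.items():
        for a,c,p in seg(im,P,v)[:5]:
            print(k,a,c.round()*1.5,'min',p.min(0).round(),'max',p.max(0).round(),'med',np.median(p,0).round())
a=load('scene0')['pixels'][130:290,90:420,::-1]
cv2.imwrite('pics/crop.png',cv2.resize(a,None,fx=2.4,fy=2.4,interpolation=cv2.INTER_CUBIC))
E
```

```text
scene0 table z -2.3292059589681458
yellow 1116 [397.5 273. ] min [326. -47.  -4.] max [492.  61. 150.] med [459.  10.  60.]
green 617 [475.5 273. ] min [375. 138.   0.] max [483. 202.  86.] med [434. 170.  57.]
blue 957 [637.5 325.5] min [527. 440.   1.] max [581. 500. 150.] med [569. 462.  84.]
purple 862 [223.5 397.5] min [ 716. -318.   -5.] max [ 814. -215.    7.] med [ 767. -265.    2.]
purple 143 [604.5 277.5] min [278. 421.  -3.] max [395. 493.  16.] med [349. 451.  10.]
white 415 [168. 306.] min [ 497. -511.   -6.] max [ 609. -410.   38.] med [ 579. -438.   33.]
white 203 [324. 258.] min [ 304. -199.   -6.] max [ 427. -129.   62.] med [ 411. -154.   48.]
white 191 [502.5 360. ] min [668. 113.  74.] max [693. 327.  83.] med [680. 221.  79.]
white 161 [496.5 315. ] min [557. 104.  76.] max [582. 318.  83.] med [570. 210.  79.]
white 50 [568.5 370.5] min [676. 319.  75.] max [699. 339.  82.] med [690. 330.  78.]
side0 table z 0.28391206495234655
orange 32 [432.  490.5] min [263. 291.  -3.] max [282. 341.  16.] med [271. 323.  10.]
orange 23 [454.5 465. ] min [251. 235.  -3.] max 
[... 407 characters left out ...]
1.5] min [509. 464.   6.] max [559. 508. 139.] med [525. 496.  78.]
purple 372 [354. 537.] min [288. 416.  -4.] max [390. 490.  19.] med [337. 459.  12.]
purple 341 [354.  232.5] min [ 713. -312.   -3.] max [ 810. -215.   13.] med [ 761. -262.    5.]
white 303 [457.5 210. ] min [ 536. -528.   -1.] max [ 631. -404.   44.] med [ 568. -428.   31.]
white 261 [477.  292.5] min [ 363. -228.   -4.] max [ 442. -125.   66.] med [ 389. -142.   49.]
white 237 [250.5 349.5] min [668. 105.  68.] max [711. 343.  88.] med [682. 247.  81.]
white 194 [315. 357.] min [553.  93.  75.] max [583. 319.  87.] med [569. 195.  81.]
white 51 [286.5 406.5] min [536. 308.  74.] max [557. 333.  85.] med [545. 325.  78.]
```

View pics/crop.png

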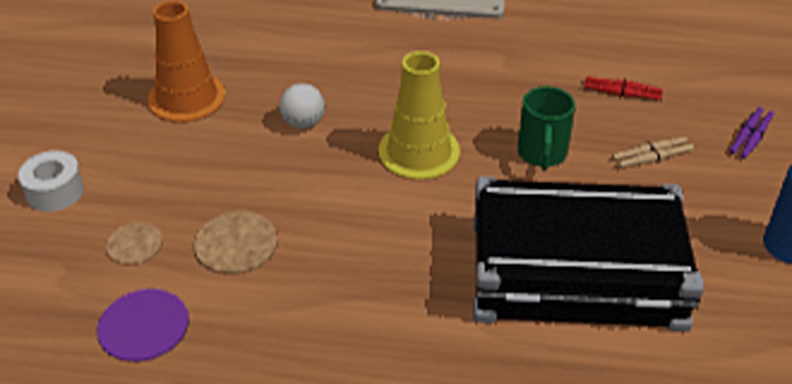

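The crop confirms it. The larger cork disc is at (235,241), the small cork at (133,243) and purple at (143,324). The wooden bails are at (653,152), with red and purple decoys beside them. Now the geometric fits.

```bash
cat > fit.py <<'E'
from m import *
from scipy.optimize import least_squares
def pts(P,roi):
    q=P.reshape(-1,3);q=q[np.isfinite(q[:,0])]
    x0,x1,y0,y1,z0,z1=roi
    return q[(q[:,0]>x0)&(q[:,0]<x1)&(q[:,1]>y0)&(q[:,1]<y1)&(q[:,2]>z0)&(q[:,2]<z1)]
def coneR(z): return np.where(z<120,44-(z)*(19.5/120),24.5-(z-120)*1.5/30)
def fitaxis(p,rf,x0):
    f=lambda s: np.hypot(p[:,0]-s[0],p[:,1]-s[1])-rf(p[:,2])
    r=least_squares(f,x0,loss='soft_l1',f_scale=2);return r.x.round(1),np.median(abs(f(r.x))).round(2)
def fitball(p,x0):
    f=lambda s: np.linalg.norm(p-s,axis=1)-31
    r=least_squares(f,x0,loss='soft_l1',f_scale=2);return r.x.round(1),np.median(abs(f(r.x))).round(2)
E
python3 - <<'E'
from fit import *
im=load('scene0');P=cloud(im)
for n,(u,v) in dict(orange=(248,235),coaster=(282,345),small=(219,347),mug=(477,274),bails=(543,290),red=(525,250)).items():
    print(n,P[round(v/1.5),round(u/1.5)].round())
for t in ['scene0','side0']:
    im=load(t);P=cloud(im);print(t)
    o=pts(P,(300,560,-380,-200,15,150)); print('orange',fitaxis(o,coneR,np.median(o[:,:2],0)),len(o))
    o=pts(P,(340,520,-70,90,15,150)); print('yellow',fitaxis(o,coneR,np.median(o[:,:2],0)),len(o))
    o=pts(P,(330,480,-220,-90,12,70)); print('ball',fitball(o,[400,-155,31]),len(o))
    o=pts(P,(350,470,120,250,10,82)); 
    hi=fitaxis(o,lambda z:34+0*z,np.median(o[:,:2],0)); print('mug',hi,len(o))
    d=np.hypot(*(o[:,:2]-hi[0]).T); h=o[(d>42)&(d<75)]; print(' handle',len(h),h.mean(0).round(1) if len(h) else '')
    hsv=cv2.cvtColor(im['pixels'],cv2.COLOR_RGB2HSV)
    print('case top:');o=pts(P,(500,740,60,360,70,90));print(len(o),o.min(0).round(),o.max(0).round(),np.percentile(o,[2,50,98],axis=0).round().tolist())
E
```

```text
orange [ 390. -325.   77.]
coaster [ 629. -194.    2.]
small [ 645. -316.   -3.]
mug [451. 172.  74.]
bails [406. 318.  11.]
red [276. 285.  12.]
scene0
orange (array([ 363.5, -336.7]), np.float64(1.33)) 819
yellow (array([435.2,   6.9]), np.float64(1.23)) 890
ball (array([ 396.7, -159.2,   28.2]), np.float64(1.15)) 273
mug (array([411.9, 171.7]), np.float64(2.03)) 551
 handle 17 [462.3 172.4  65.5]
case top:
3774 [537.  90.  70.] [717. 341.  84.] [[554.0, 102.0, 73.0], [638.0, 215.0, 78.0], [707.0, 328.0, 81.0]]
side0
orange (array([ 361.4, -335.1]), np.float64(1.78)) 817
yellow (array([432.3,   7.4]), np.float64(1.38)) 999
ball (array([ 393.4, -159.4,   31.2]), np.float64(1.53)) 296
mug (array([408.5, 174. ]), np.float64(2.09)) 785
 handle 56 [462.1 175.4  44.4]
case top:
3462 [535.  90.  70.] [712. 343.  88.] [[545.0, 105.0, 73.0], [618.0, 229.0, 80.0], [698.0, 333.0, 84.0]]
```

Run:
```python
from fit import *
for t in ['scene0','side0']:
    im=load(t);P=cloud(im);print(t)
    hsv=cv2.cvtColor(im['pixels'],cv2.COLOR_RGB2HSV).astype(int)
    X,Y,Z=P[...,0],P[...,1],P[...,2]
    top=(X>530)&(X<730)&(Y>80)&(Y<350)&(Z>70)&(Z<92)
    rect=cv2.minAreaRect(P[top][:,:2].astype(np.float32));print('top rect',rect)
    br=top&(hsv[...,2]>110)&(hsv[...,1]<70)
    for lo,hi in [(550,590),(660,700)]:
        m=br&(X>lo)&(X<hi); p=P[m]; v=cv2.fitLine(p[:,:2].astype(np.float32),cv2.DIST_HUBER,0,.01,.01).ravel()
        if v[1]<0: v[:2]*=-1
        print('rib',len(p),v.round(3),'yaw',np.arctan2(-v[0],v[1]).round(4),'y range',np.percentile(p[:,1],[1,99]).round(1),'zmed',np.median(p[:,2]).round(1))
    # coaster : cork colour
    def show(n,x0,x1,y0,y1,z0,z1,mask):
        m=(X>x0)&(X<x1)&(Y>y0)&(Y<y1)&(Z>z0)&(Z<z1)&mask
        k,l,s,c=cv2.connectedComponentsWithStats(m.astype(np.uint8));i=1+s[1:,4].argmax()
        p=P[l==i]; pp=p[:,:2].astype(np.float32);print(n,len(p),'mean',p.mean(0).round(1),'rect',[np.round(a,1).tolist() if not np.isscalar(a) else round(a,1) for a in cv2.minAreaRect(pp)], 'mec',cv2.minEnclosingCircle(pp)); return l==i
    a=hsv[int(230) if t=='scene0' else 176, 188 if t=='scene0' else 260]; print('cork hsv',a, 'wood', hsv[240,300] if t=='scene0' else hsv[190,230])
    np.save(f'pics/{t}_hsv.npy',hsv)
    show('coaster',560,700,-260,-130,-15,20,(hsv[...,1]<(140)))
    ext=(Z>5)
    show('bails',320,480,240,400,5,25,ext)
```

```text
scene0
top rect ((628.2151489257812, 215.19847106933594), (164.5543975830078, 241.4587860107422), 4.504244804382324)
rib 190 [-5.90000e-02  9.98000e-01  5.69064e+02  2.09215e+02] yaw 0.0587 y range [ 92.  329.9] zmed 78.5
rib 253 [-4.30000e-02  9.99000e-01  6.81296e+02  2.25436e+02] yaw 0.0434 y range [103.4 338.2] zmed 78.4
cork hsv [ 15 112 150] wood [0 0 0]
coaster 722 mean [ 629.9 -194.5    1.8] rect [[627.1, -194.8], [111.3, 98.7], 15.8] mec ((627.17138671875, -196.682373046875), 56.10222625732422)
bails 186 mean [405.4 317.    9.5] rect [[403.9, 318.1], [31.0, 108.5], 29.7] mec ((402.26556396484375, 317.12774658203125), 55.52828598022461)
side0
top rect ((622.8036499023438, 217.09426879882812), (164.9896697998047, 245.85238647460938), 3.4900782108306885)
rib 231 [-5.70000e-02  9.98000e-01  5.68436e+02  2.14213e+02] yaw 0.0566 y range [ 93.4 331.6] zmed 80.4
rib 234 [-4.70000e-02  9.99000e-01  6.80776e+02  2.31264e+02] yaw 0.047 y range [107.6 342.9] zmed 80.7
cork hsv [ 15 137 181] wood [ 13 165 178]
coaster 395 mean [ 625.5 -191.3    5.1] rect [[625.5, -191.6], [96.2, 98.6], 37.0] mec ((623.427001953125, -193.647216796875), 53.06538391113281)
bails 330 mean [397.9 321.3  12. ] rect [[399.8, 318.9], [28.9, 112.3], 29.6] mec ((401.51318359375, 319.8670959472656), 57.26863098144531)
```

```bash
cat > plan.py <<'E'
import sys
from h import *
from scipy.spatial.transform import Rotation as R
def plan(x,y,z,yawdeg):
    s=sensors.read_state();p=np.array(s['eef_pos']);R0=R.from_euler('xyz',s['tool_rot'])
    T=R.from_euler('xyz',[np.pi,0,np.radians(yawdeg)])
    d=R0.inv().apply(np.array([x,y,z])-p);r=(R0.inv()*T).as_rotvec(degrees=True)
    print('at',p.round(1),np.degrees(s['tool_rot']).round(2),'F',np.round(s['force'],1),'w',round(s['width'],1),'t',round(s['clock'],2),'q',np.round(s['qpos'],2))
    print(' row',d.round(1).tolist()+r.round(2).tolist(),'rows>=',int(np.ceil(max(np.linalg.norm(d)/41.7,np.linalg.norm(r)/7.16))))
if __name__=='__main__': plan(*map(float,sys.argv[1:5]))
E
python3 plan.py 362.5 -336 235 -43
```

```text
at [ 170.6 -626.7  230.6] [ 1.800e+02  8.000e-02 -7.477e+01] F [-0.2 -0.4 -0. ] w 85.3 t 0.15 q [ 1.24  0.63  0.04  1.52 -0.03  1.   -0.02]
 row [-230.1, -261.5, -4.1, -0.02, 0.08, -31.77] rows>= 9
```

arm_command --rows '[[[-230,-261.5,-4,0,0,-31.8],[-230,-261.5,-4,0,0,-31.8],[-230,-261.5,-4,0,0,-31.8],[-230,-261.5,-4,0,0,-31.8],[-230,-261.5,-4,0,0,-31.8],[-230,-261.5,-4,0,0,-31.8],[-230,-261.5,-4,0,0,-31.8],[-230,-261.5,-4,0,0,-31.8],[-230,-261.5,-4,0,0,-31.8],[-230,-261.5,-4,0,0,-31.8],[-230,-261.5,-4,0,0,-31.8],[-230,-261.5,-4,0,0,-31.8]]]' --claw 1

```text
clock: 1.15
eef_pos: [361.9, -337.6, 235.2]
tool_rot: [3.141, 0.0, -0.751]
force: [-0.8, -0.4, 0.2]
width: 85.3
```

```bash
python3 plan.py 362.5 -336 118 -43
python3 - <<'E'
from fit import *
im=grab('wrist','w1');P=cloud(im)
q=P[np.isfinite(P[...,0])]
print(P[190,256],P[100,256])
o=pts(P,(260,460,-430,-230,15,150));
print(len(o)); print(fitaxis(o,coneR,[362,-336]))
E
```

```text
at [ 361.9 -337.6  235.2] [179.94   0.   -43.05] F [-0.8 -0.4  0.2] w 85.3 t 1.15 q [ 0.8   0.41 -0.14  1.93  0.08  0.81 -0.14]
 row [-0.6, -1.7, 117.2, 0.06, 0.0, -0.05] rows>= 3
[ 352.11457884 -342.20757653   99.1543832 ] [ 413.81116439 -274.96800885    1.04046653]
4193
(array([ 363.5, -334.4]), np.float64(1.56))
```

View pics/w1.png

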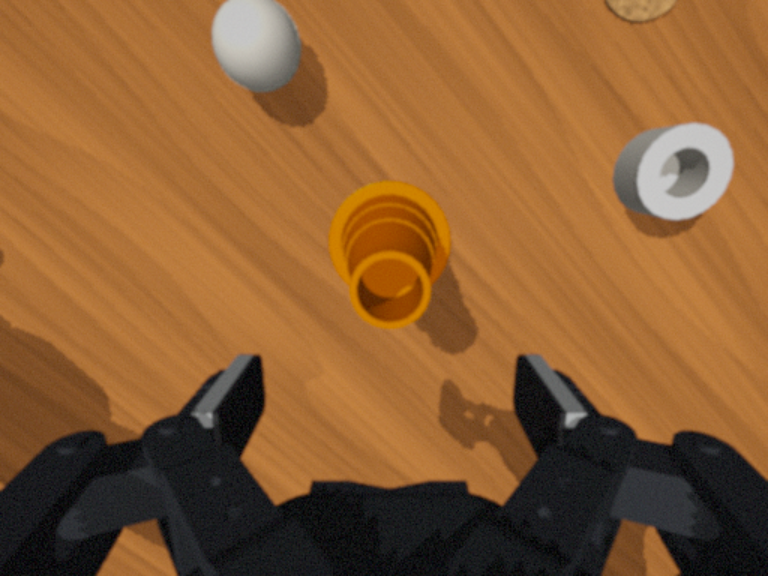

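The wrist view shows the orange mouth at (390,290), centred between the fingers. All three cameras agree on the cone at about (363,-335). Next I descend and grip the collar.

arm_command --rows '[[[-0.8,-2.4,40,0,0,0],[-0.8,-2.4,75,0,0,0],[-0.8,-2.4,105,0,0,0],[-0.8,-2.4,117,0,0,0],[-0.8,-2.4,117,0,0,0],[-0.8,-2.4,117,0,0,0]]]'

```text
clock: 1.7
eef_pos: [362.7, -335.3, 117.8]
tool_rot: [3.141, 0.001, -0.752]
force: [0.2, 0.1, 0.9]
width: 85.6
```

arm_command --rows '[[[0,0,0,0,0,0],[0,0,0,0,0,0],[0,0,0,0,0,0],[0,0,0,0,0,0],[0,0,0,0,0,0],[0,0,0,0,0,0],[0,0,0,0,0,0],[0,0,0,0,0,0],[0,0,0,0,0,0],[0,0,0,0,0,0]]]' --claw -1

```text
clock: 2.53
eef_pos: [364.6, -335.3, 119.8]
tool_rot: [3.141, -0.003, -0.75]
force: [0.1, -0.7, 4.8]
width: 46.4
```

arm_command --rows '[[[0,0,-10,0,0,0],[0,0,-30,0,0,0],[0,0,-60,0,0,0],[0,0,-95,0,0,0],[0,0,-130,0,0,0],[0,0,-150,0,0,0],[0,0,-150,0,0,0],[0,0,-150,0,0,0]]]'

```text
clock: 3.2
eef_pos: [364.0, -334.5, 270.0]
tool_rot: [-3.142, -0.003, -0.75]
force: [0.8, 0.5, -1.9]
width: 46.2
```

```bash
python3 plan.py 637 2 268 -43
python3 - <<'E'
from fit import *
grab('wrist','w2')
E
```

```text
at [ 364.  -334.5  270. ] [-180.     -0.19  -42.98] F [ 0.8  0.5 -1.9] w 46.2 t 3.2 q [ 0.8   0.36 -0.15  1.89  0.07  0.89 -0.14]
 row [-29.7, -432.3, 1.9, -0.0, -0.19, 0.02] rows>= 11
```

View pics/w2.png

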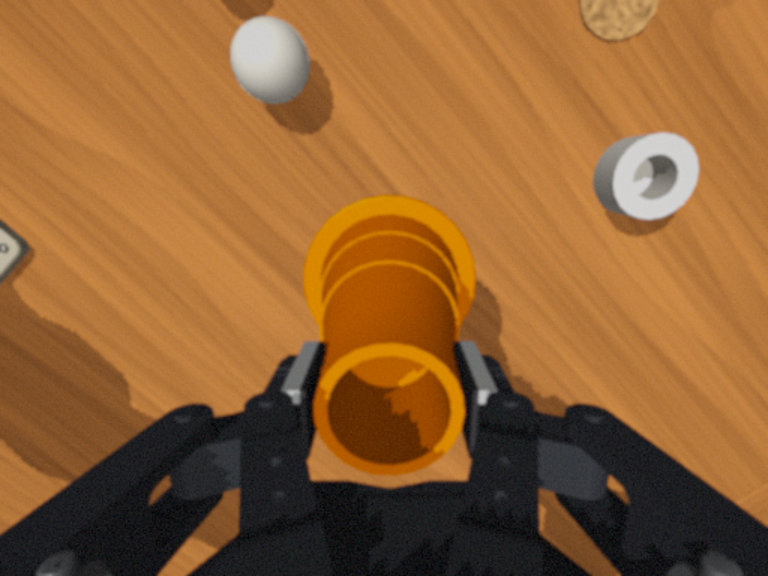

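The cone is held square at the collar. Next I carry it to the target.

arm_command --rows '[[[-2,-25,2,0,0,0],[-4,-60,2,0,0,0],[-7,-100,2,0,0,0],[-10,-140,2,0,0,0],[-13,-180,2,0,0,0],[-15,-220,2,0,0,0],[-18,-260,2,0,0,0],[-21,-300,2,0,0,0],[-24,-340,2,0,0,0],[-26,-375,2,0,0,0],[-28,-405,2,0,0,0],[-29,-423,2,0,0,0],[-29.7,-432.3,2,0,-0.2,0],[-29.7,-432.3,2,0,-0.2,0],[-29.7,-432.3,2,0,-0.2,0],[-29.7,-432.3,2,0,-0.2,0]]]'

```text
clock: 4.58
eef_pos: [635.4, -0.1, 265.6]
tool_rot: [3.139, 0.004, -0.752]
force: [0.3, -0.5, -1.8]
width: 46.3
```

```bash
python3 plan.py 637 2 123 -43
python3 - <<'E'
from fit import *
grab('scene','s2')
E
```

```text
at [ 6.354e+02 -1.000e-01  2.656e+02] [179.84   0.23 -43.11] F [ 0.3 -0.5 -1.8] w 46.3 t 4.58 q [ 0.08  0.58 -0.2   1.51  0.12  1.07 -0.9 ]
 row [0.3, -3.0, 142.6, 0.16, 0.23, -0.11] rows>= 4
```

View pics/s2.png

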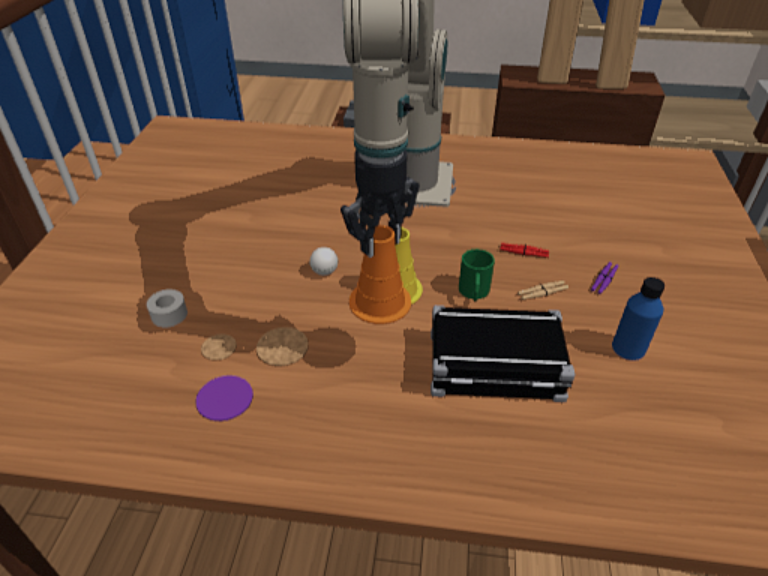

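arm_command --rows '[[[0.3,-3,20,0.2,0.2,0],[0.3,-3,50,0.2,0.2,0],[0.3,-3,85,0.2,0.2,0],[0.3,-3,115,0.2,0.2,0],[0.3,-3,132,0.2,0.2,0],[0.3,-3,141,0.2,0.2,0],[0.3,-3,144,0.2,0.2,0],[0.3,-3,144,0.2,0.2,0],[0.3,-3,144,0.2,0.2,0]]]'

```text
clock: 5.38
eef_pos: [639.6, 4.2, 123.8]
tool_rot: [-3.136, -0.002, -0.751]
force: [0.2, -0.0, -1.1]
width: 46.1
```

```bash
python3 plan.py 637 2 120 -43
python3 - <<'E'
from fit import *
for t in ['scene','side']:
    im=grab(t,t+'3');P=cloud(im)
    o=pts(P,(560,720,-75,75,15,112)); print(t,fitaxis(o,coneR,[637,2]),len(o))
    o=pts(P,(560,720,-75,75,-20,15)); print(np.percentile(o[:,2],[1,50,99]).round(1))
E
```

```text
at [639.6   4.2 123.8] [-1.797e+02 -1.100e-01 -4.301e+01] F [ 0.2 -0.  -1.1] w 46.1 t 5.38 q [ 0.06  0.74 -0.18  1.65  0.17  0.77 -0.95]
 row [-0.4, 3.4, 3.8, -0.3, -0.11, -0.01] rows>= 1
scene (array([638.9,   2.8]), np.float64(0.86)) 774
[-6.1 -2.  13.8]
side (array([635.4,   3.9]), np.float64(1.54)) 643
[-5.1  0.9 14.2]
```

View pics/side3.png

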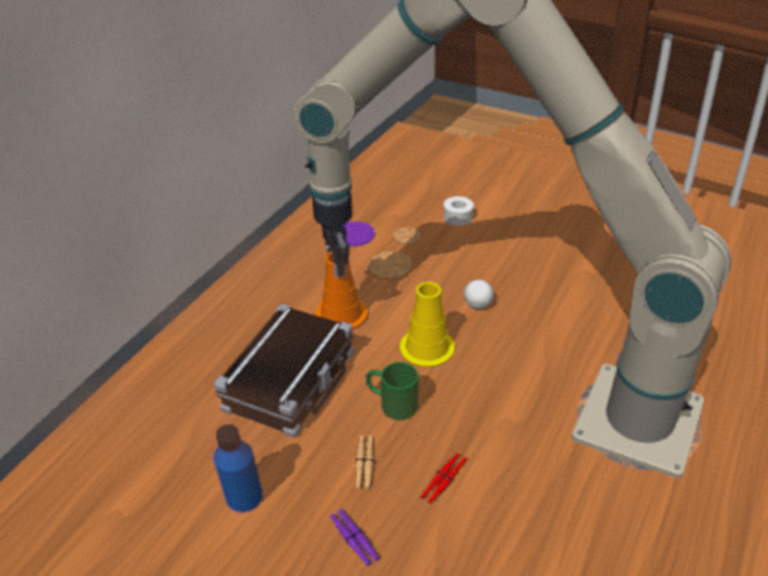

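arm_command --rows '[[[-0.3,2,2,-0.3,0,0],[-0.3,2,4,-0.3,0,0],[-0.3,2,4,-0.3,0,0]]]'

```text
clock: 5.73
eef_pos: [637.4, 2.4, 120.0]
tool_rot: [3.14, -0.002, -0.751]
force: [-2.0, -1.6, 7.9]
width: 46.0
```

arm_command --rows '[[[0,0,0,0,0,0],[0,0,0,0,0,0],[0,0,0,0,0,0],[0,0,0,0,0,0],[0,0,0,0,0,0],[0,0,0,0,0,0],[0,0,-15,0,0,0],[0,0,-40,0,0,0],[0,0,-75,0,0,0],[0,0,-110,0,0,0],[0,0,-130,0,0,0],[0,0,-130,0,0,0]]]' --claw 1

```text
clock: 6.73
eef_pos: [640.3, 3.9, 253.9]
tool_rot: [-3.136, -0.007, -0.75]
force: [0.7, 0.3, 0.5]
width: 85.7
```

```bash
python3 plan.py 395 -159 200 -43
python3 - <<'E'
from fit import *
for t in ['scene','side']:
    im=grab(t,t+'4');P=cloud(im)
    o=pts(P,(560,720,-75,75,15,150)); print(t,fitaxis(o,coneR,[637,2]),len(o),o[:,2].max())
E
```

```text
at [640.3   3.9 253.9] [-179.69   -0.4   -42.98] F [0.7 0.3 0.5] w 85.7 t 6.73 q [ 0.07  0.59 -0.2   1.52  0.13  1.03 -0.91]
 row [-68.8, 286.7, 51.9, -0.31, -0.4, 0.02] rows>= 8
scene (array([636.3,   0.8]), np.float64(1.01)) 1109 149.52761028337568
side (array([633.4,   1. ]), np.float64(1.53)) 917 149.66991050707702
```

The cone stands at about (636,1), matching the target (637,2). Now the ball.

arm_command --rows '[[[-8,30,5,0,0,0],[-18,70,12,0,0,0],[-28,110,20,0,0,0],[-38,150,28,0,0,0],[-47,190,36,0,0,0],[-57,230,44,0,0,0],[-64,265,50,0,0,0],[-68.8,286.7,52,-0.3,-0.4,0],[-68.8,286.7,52,-0.3,-0.4,0],[-68.8,286.7,52,-0.3,-0.4,0],[-68.8,286.7,52,-0.3,-0.4,0]]]'

```text
clock: 7.75
eef_pos: [391.7, -158.9, 196.3]
tool_rot: [3.135, 0.008, -0.75]
force: [0.9, -0.0, -0.2]
width: 85.6
```

```bash
python3 - <<'E'
from fit import *
im=grab('wrist','w5');P=cloud(im)
o=pts(P,(340,450,-210,-100,12,70)); print(len(o),fitball(o,[395,-159,31]))
E
python3 plan.py 395 -159 9 -43
```

```text
2437 (array([ 395.6, -158.2,   30.5]), np.float64(0.31))
at [ 392.1 -158.6  196.4] [179.64   0.42 -42.89] F [ 0.1 -0.1  0.8] w 85.1 t 7.8 q [ 0.47  0.38 -0.2   2.15  0.13  0.64 -0.57]
 row [3.7, -2.9, 187.4, 0.36, 0.42, 0.11] rows>= 5
```

View pics/w5.png

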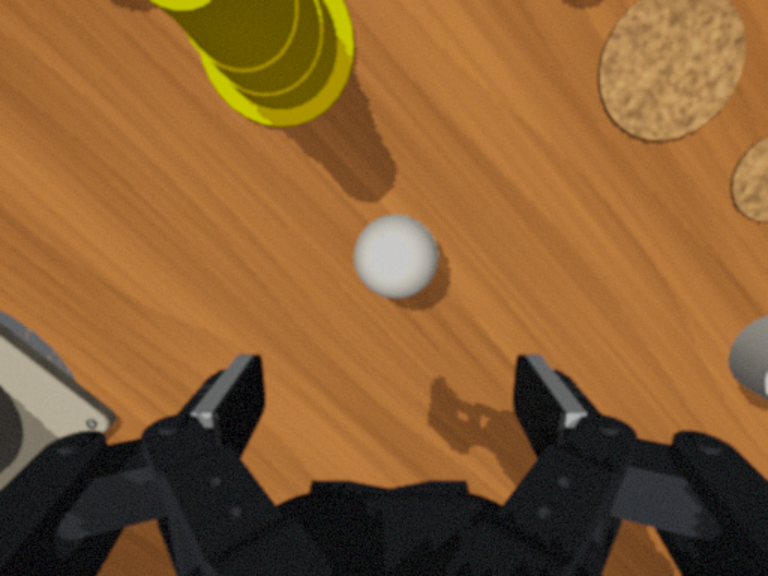

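The wrist view shows the ball at (396,256), and the fit gives (395.6,-158.2,30.5), as expected. I descend and grip.

arm_command --rows '[[[3.7,-3.2,35,0.3,0.4,0],[3.7,-3.2,75,0.3,0.4,0],[3.7,-3.2,115,0.3,0.4,0],[3.7,-3.2,150,0.3,0.4,0],[3.7,-3.2,175,0.3,0.4,0],[3.7,-3.2,186,0.3,0.4,0],[3.7,-3.2,187,0.3,0.4,0],[3.7,-3.2,187,0.3,0.4,0],[3.7,-3.2,187,0.3,0.4,0]]]'

```text
clock: 8.55
eef_pos: [394.7, -158.0, 7.9]
tool_rot: [3.141, 0.003, -0.748]
force: [-0.5, 0.0, 0.3]
width: 85.8
```

```bash
python3 plan.py 395.6 -158.4 9 -43
```

```text
at [ 394.7 -158.     7.9] [ 1.7998e+02  1.7000e-01 -4.2840e+01] F [-0.5  0.   0.3] w 85.8 t 8.55 q [ 0.52  0.78 -0.3   2.27  1.08  0.24 -1.51]
 row [0.9, -0.3, -1.1, 0.02, 0.17, 0.16] rows>= 1
```

arm_command --rows '[[[0.5,0,0,0,0,0],[0.5,0,0,0,0,0],[0.5,0,0,0,0,0],[0.5,0,0,0,0,0],[0.5,0,0,0,0,0],[0.5,0,0,0,0,0],[0.5,0,0,0,0,0],[0.5,0,0,0,0,0]]]' --claw -1

```text
clock: 9.22
eef_pos: [395.4, -159.9, 10.5]
tool_rot: [3.141, -0.002, -0.75]
force: [-1.2, 1.0, 6.7]
width: 59.5
```

arm_command --rows '[[[0,0,-10,0,0,0],[0,0,-30,0,0,0],[0,0,-60,0,0,0],[0,0,-95,0,0,0],[0,0,-130,0,0,0],[0,0,-165,0,0,0],[0,0,-200,0,0,0],[0,0,-230,0,0,0],[0,0,-245,0,0,0],[0,0,-245,0,0,0],[0,0,-245,0,0,0]]]'

```text
clock: 10.13
eef_pos: [394.9, -160.1, 255.1]
tool_rot: [3.139, -0.001, -0.751]
force: [0.1, -0.3, -2.5]
width: 59.8
```

```bash
python3 - <<'E'
from fit import *
im=grab('wrist','w6');P=cloud(im);s=sensors.read_state();e=s['eef_pos']
o=pts(P,(e[0]-50,e[0]+50,e[1]-50,e[1]+50,e[2]-5,e[2]+60)); 
hsv=cv2.cvtColor(im['pixels'],cv2.COLOR_RGB2HSV).astype(int)
m=np.isfinite(P[...,0])&(hsv[...,1]<40)&(hsv[...,2]>140)&(P[...,2]>e[2]-10)&(np.hypot(P[...,0]-e[0],P[...,1]-e[1])<45)
o=P[m];b=fitball(o,[e[0],e[1],e[2]+22]);print(len(o),b,b[0]-e)
E
python3 plan.py 637 1.5 260 -43
```

```text
11553 (array([ 394.7, -158.8,  275.1]), np.float64(0.31)) [ 0.53990479  1.07285257 20.90143142]
at [ 394.2 -159.9  254.2] [ 1.7984e+02  4.0000e-02 -4.3000e+01] F [-1.7 -0.2 -1.1] w 59.6 t 10.18 q [ 1.    0.39 -0.92  2.06  0.41  0.88 -0.9 ]
 row [67.5, -283.6, -6.6, 0.16, 0.04, -0.0] rows>= 7
```

View pics/w6.png

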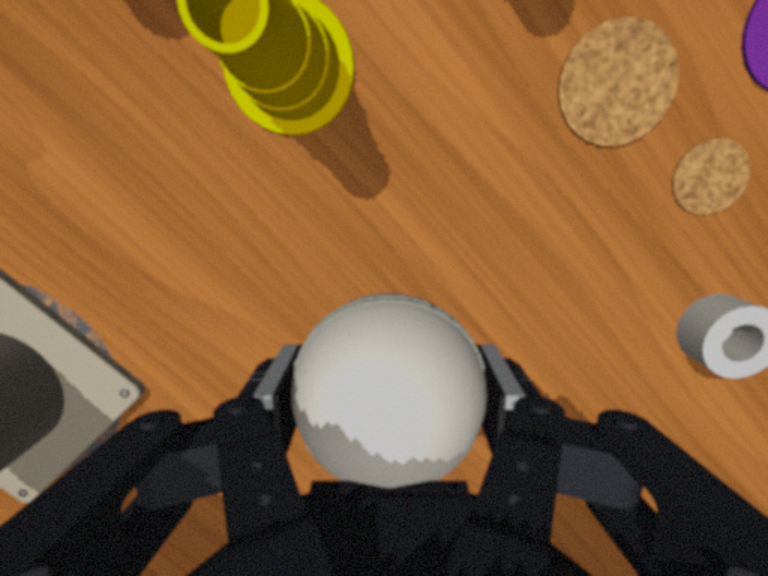

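arm_command --rows '[[[7,-25,0,0,0,0],[15,-62,0,0,0,0],[24,-100,0,0,0,0],[33,-138,0,0,0,0],[42,-176,0,0,0,0],[51,-214,0,0,0,0],[59,-248,0,0,0,0],[65,-270,0,0,0,0],[67,-282,0,0.1,0,0],[67,-282,0,0.1,0,0],[67,-282,0,0.1,0,0],[67,-282,0,0.1,0,0],[67,-282,0,0.1,0,0]]]'

```text
clock: 11.27
eef_pos: [635.2, -0.2, 253.5]
tool_rot: [3.139, 0.001, -0.751]
force: [0.2, -0.2, -1.6]
width: 59.3
```

```bash
python3 - <<'E'
from fit import *
im=grab('wrist','w7');P=cloud(im);s=sensors.read_state();e=s['eef_pos']
o=pts(P,(560,720,-75,75,15,152)); print(fitaxis(o,coneR,[637,2]),len(o))
hsv=cv2.cvtColor(im['pixels'],cv2.COLOR_RGB2HSV).astype(int)
m=np.isfinite(P[...,0])&(hsv[...,1]<40)&(hsv[...,2]>140)&(P[...,2]>e[2]-10)&(np.hypot(P[...,0]-e[0],P[...,1]-e[1])<45)
o=P[m];b=fitball(o,[e[0],e[1],e[2]+22]);print(len(o),b,b[0]-e)
E
python3 plan.py 636.1 0.5 157 -43
```

```text
(array([635.8,   2.4]), np.float64(0.79)) 3404
12815 (array([635.1,   1. , 273.3]), np.float64(0.3)) [-0.31656853  1.26435319 19.40460487]
at [ 6.354e+02 -3.000e-01  2.539e+02] [179.91   0.   -43.03] F [ 0.8  0.3 -0.6] w 59.5 t 11.32 q [ 0.41  0.69 -0.8   1.52  0.53  1.16 -1.25]
 row [-0.0, -1.2, 96.9, 0.09, 0.0, -0.03] rows>= 3
```

View pics/w7.png

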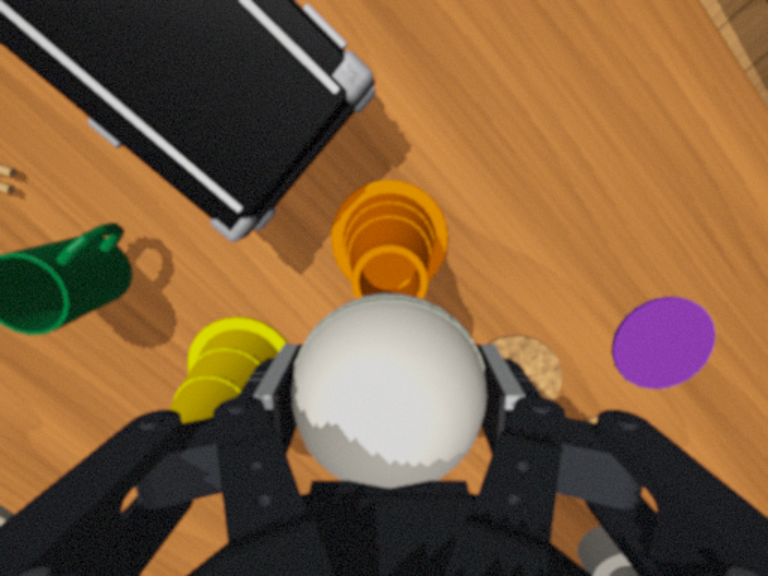

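arm_command --rows '[[[-0.1,-1.4,20,0,0,0],[-0.1,-1.4,45,0,0,0],[-0.1,-1.4,70,0,0,0],[-0.1,-1.4,86,0,0,0],[-0.1,-1.4,94,0,0,0],[-0.1,-1.4,96,0,0,0],[-0.1,-1.4,96,0,0,0],[-0.1,-1.4,96,0,0,0]]]'

```text
clock: 11.98
eef_pos: [637.9, 2.1, 159.6]
tool_rot: [-3.14, -0.001, -0.75]
force: [0.5, 0.2, -0.9]
width: 59.7
```

```bash
python3 plan.py 636.1 0.7 154.5 -43
python3 - <<'E'
from fit import *
im=grab('scene','s8');a=im['pixels'][100:230,180:330,::-1]
cv2.imwrite('pics/s8c.png',cv2.resize(a,None,fx=4,fy=4,interpolation=cv2.INTER_CUBIC))
E
```

```text
at [637.9   2.1 159.6] [-1.7991e+02 -8.0000e-02 -4.2990e+01] F [ 0.5  0.2 -0.9] w 59.7 t 11.98 q [ 0.37  0.79 -0.74  1.61  0.62  0.98 -1.32]
 row [-0.4, 2.3, 5.1, -0.09, -0.08, 0.01] rows>= 1
```

View pics/s8c.png

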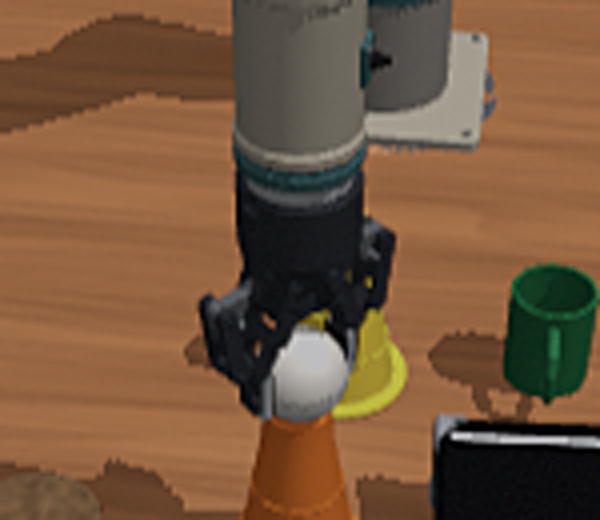

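arm_command --rows '[[[-0.3,1.3,1,0,0,0],[-0.3,1.3,3,0,0,0],[-0.3,1.3,4,0,0,0],[-0.3,1.3,4,0,0,0],[-0.3,1.3,4,0,0,0]]]'

```text
clock: 12.45
eef_pos: [636.3, 1.2, 154.8]
tool_rot: [-3.141, -0.001, -0.75]
force: [-1.0, -0.9, 3.0]
width: 59.7
```

```bash
python3 plan.py 636.1 0.7 154.5 -43
```

```text
at [636.3   1.2 154.8] [-1.7999e+02 -4.0000e-02 -4.2980e+01] F [-1.  -0.9  3. ] w 59.7 t 12.45 q [ 0.37  0.8  -0.74  1.62  0.62  0.97 -1.33]
 row [0.2, 0.5, 0.3, -0.01, -0.04, 0.02] rows>= 1
```

Light contact (+3–4 N): the ball is seated. I release it and back straight up.

arm_command --rows '[[[0,0,0,0,0,0],[0,0,0,0,0,0],[0,0,0,0,0,0],[0,0,0,0,0,0],[0,0,0,0,0,0],[0,0,0,0,0,0],[0,0,-8,0,0,0],[0,0,-20,0,0,0],[0,0,-40,0,0,0],[0,0,-70,0,0,0],[0,0,-100,0,0,0],[0,0,-110,0,0,0],[0,0,-110,0,0,0],[0,0,-110,0,0,0]]]' --claw 1

```text
clock: 13.62
eef_pos: [636.1, 1.2, 265.0]
tool_rot: [-3.141, -0.001, -0.75]
force: [0.6, -0.7, -0.5]
width: 85.6
```

```bash
python3 - <<'E'
from fit import *
im=grab('wrist','w9');P=cloud(im)
o=pts(P,(560,720,-75,75,15,140)); print(fitaxis(o,coneR,[637,2]),len(o))
o=pts(P,(600,680,-35,45,160,215)); print(fitball(o,[637,2,175]),len(o))
E
python3 plan.py 401.5 318.5 200 29.7
```

```text
(array([635.5,   2.1]), np.float64(0.22)) 1498
(array([635.4,   1.6, 173.8]), np.float64(0.29)) 4027
at [635.5   0.9 263.7] [ 1.7993e+02  2.0000e-02 -4.2980e+01] F [-0.6 -1.  -0.4] w 85.5 t 13.67 q [ 0.41  0.69 -0.81  1.51  0.52  1.17 -1.24]
 row [-387.6, -72.9, 63.7, 0.05, 0.06, -72.68] rows>= 11
```

View pics/w9.png

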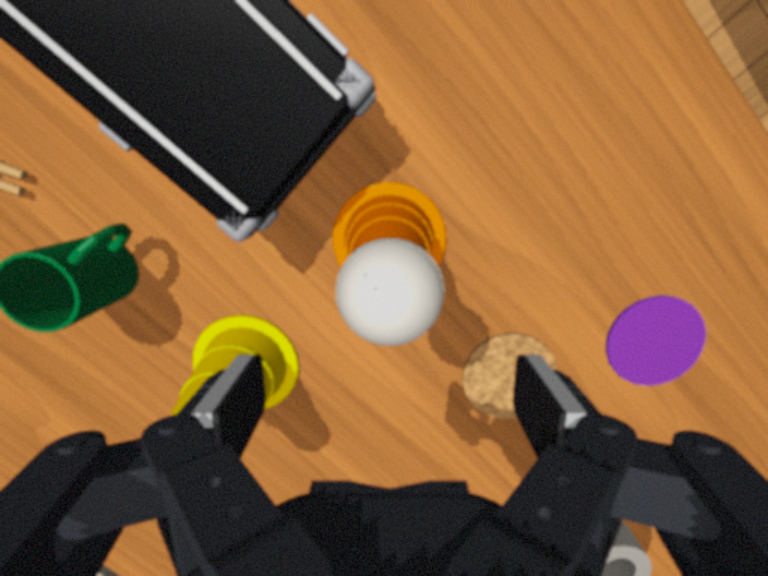

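The ball is seated: centre 98.8 mm above the cone's midpoint and within 1 mm of its axis. Now the bails.

arm_command --rows '[[[-15,-3,0,0,0,-4],[-50,-9,0,0,0,-10],[-85,-16,0,0,0,-16],[-120,-23,5,0,0,-23],[-155,-29,12,0,0,-30],[-190,-36,20,0,0,-37],[-225,-42,28,0,0,-44],[-260,-49,36,0,0,-50],[-295,-55,44,0,0,-56],[-330,-62,52,0,0,-62],[-360,-68,58,0,0,-67],[-380,-71,62,0,0,-71],[-387.6,-72.9,63.7,0,0,-72.7],[-387.6,-72.9,63.7,0,0,-72.7],[-387.6,-72.9,63.7,0,0,-72.7],[-387.6,-72.9,63.7,0,0,-72.7]]]'

```text
clock: 15.0
eef_pos: [403.3, 317.2, 200.1]
tool_rot: [3.14, 0.001, 0.515]
force: [0.3, 0.8, 0.3]
width: 85.6
```

```bash
python3 - <<'E'
from fit import *
im=grab('wrist','w10');P=cloud(im)
X,Y,Z=P[...,0],P[...,1],P[...,2]
m=(X>320)&(X<480)&(Y>240)&(Y<400)&(Z>5)&(Z<25)
k,l,s,c=cv2.connectedComponentsWithStats(m.astype(np.uint8));i=1+s[1:,4].argmax()
p=P[l==i];print(len(p),p.mean(0),cv2.minAreaRect(p[:,:2].astype(np.float32)),np.percentile(p[:,2],[5,95]))
E
python3 plan.py 401.5 318.5 3 29.7
```

```text
1656 [399.249046   320.87509879  11.94231764] ((400.40240478515625, 318.51800537109375), (30.394283294677734, 109.4914779663086), 25.724626541137695) [ 8.77773483 14.82405093]
at [403.4 317.2 200.3] [1.7993e+02 3.0000e-02 2.9500e+01] F [-0.6 -0.1  0.9] w 85.6 t 15.05 q [-0.04  0.7  -1.09  1.91  0.74  1.01 -0.96]
 row [-1.0, -2.3, 197.3, 0.07, 0.03, -0.2] rows>= 5
```

View pics/w10.png

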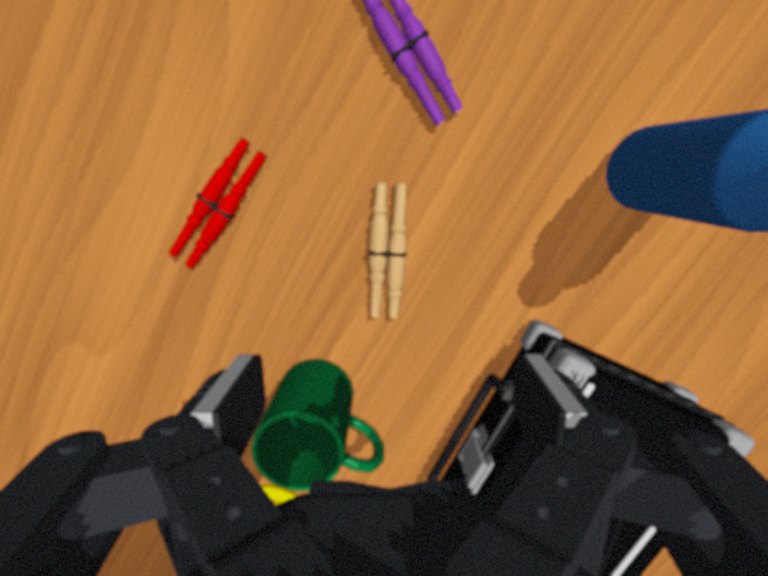

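The wrist view shows the wooden pair at (388,252), centred between the fingers. Red is at (215,205) and purple at (410,45). I go down.

arm_command --rows '[[[-1.8,-2.5,35,0,0,1],[-1.8,-2.5,75,0,0,2],[-1.8,-2.5,115,0,0,2.3],[-1.8,-2.5,150,0,0,2.3],[-1.8,-2.5,175,0,0,2.3],[-1.8,-2.5,188,0,0,2.3],[-1.8,-2.5,194,0,0,2.3],[-1.8,-2.5,195,0,0,2.3],[-1.8,-2.5,195,0,0,2.3],[-1.8,-2.5,195,0,0,2.3]]]'

```text
clock: 15.88
eef_pos: [400.3, 320.5, 6.7]
tool_rot: [-3.141, -0.002, 0.478]
force: [-0.4, -0.1, 0.2]
width: 85.1
```

```bash
python3 - <<'E'
from h import *
grab('wrist','w11')
E
python3 plan.py 401 318.5 2 27.2
```

```text
at [400.2 320.5   6.7] [-1.7998e+02 -1.2000e-01  2.7380e+01] F [-0.2  0.2 -0. ] w 85.3 t 15.93 q [-0.23  0.95 -0.79  2.04  1.14  0.68 -1.32]
 row [-0.3, 2.2, 4.7, -0.02, -0.12, 0.18] rows>= 1
```

View pics/w11.png

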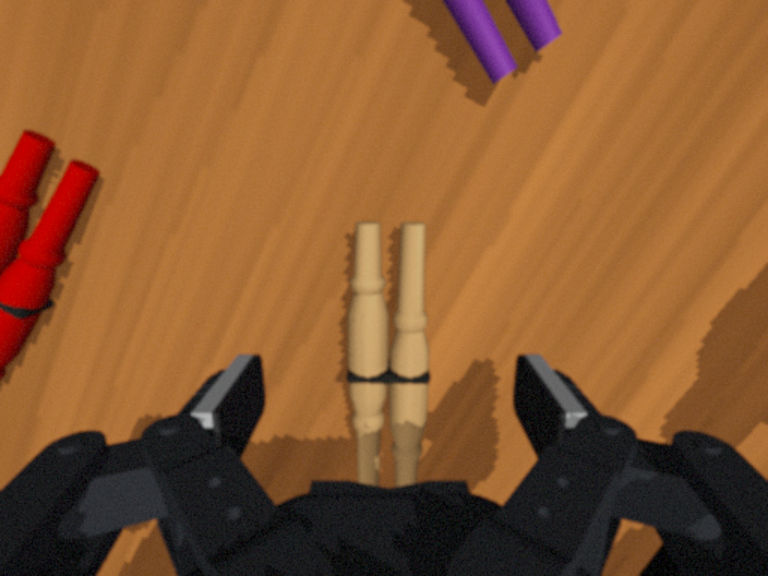

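arm_command --rows '[[[0,1.5,2,0,0,0],[0,1.5,4,0,0,0],[0,1.5,4,0,0,0],[0,1.5,4,0,0,0]]]'

```text
clock: 16.27
eef_pos: [400.1, 318.8, 1.7]
tool_rot: [3.141, -0.0, 0.479]
force: [0.8, -0.6, -1.1]
width: 85.6
```

arm_command --rows '[[[0,0,0,0,0,0],[0,0,0,0,0,0],[0,0,0,0,0,0],[0,0,0,0,0,0],[0,0,0,0,0,0],[0,0,0,0,0,0],[0,0,0,0,0,0],[0,0,0,0,0,0],[0,0,0,0,0,0],[0,0,0,0,0,0],[0,0,0,0,0,0]]]' --claw -1

```text
clock: 17.18
eef_pos: [400.1, 319.0, 1.9]
tool_rot: [3.142, -0.001, 0.479]
force: [0.2, -0.7, 5.5]
width: 27.8
```

arm_command --rows '[[[0,0,-8,0,0,0],[0,0,-25,0,0,0],[0,0,-55,0,0,0],[0,0,-90,0,0,0],[0,0,-125,0,0,0],[0,0,-150,0,0,0],[0,0,-165,0,0,0],[0,0,-170,0,0,0],[0,0,-170,0,0,0],[0,0,-170,0,0,0]]]'

```text
clock: 18.02
eef_pos: [399.9, 318.1, 170.9]
tool_rot: [3.141, 0.001, 0.478]
force: [0.5, 0.9, -0.7]
width: 27.5
```

```bash
python3 - <<'E'
from h import *
grab('wrist','w12')
E
python3 plan.py 625 217 170 3.2
```

```text
at [399.6 317.9 170.5] [1.7995e+02 1.1000e-01 2.7420e+01] F [-0.2 -0.2 -0.3] w 28.0 t 18.07 q [-0.08  0.72 -1.03  1.95  0.78  0.94 -1.03]
 row [153.6, 193.4, 0.3, 0.07, 0.1, 24.22] rows>= 6
```

View pics/w12.png

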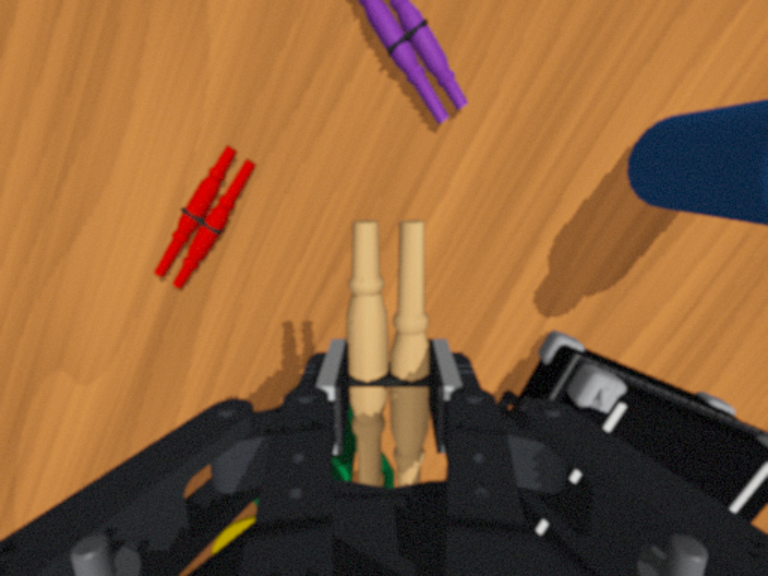

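arm_command --rows '[[[10,13,0,0,0,2],[28,35,0,0,0,5],[50,62,0,0,0,8],[72,90,0,0,0,11.5],[95,118,0,0,0,15],[115,145,0,0,0,18],[135,170,0,0,0,21],[148,186,0,0,0,23.5],[153.6,193.4,0,0,0,24.2],[153.6,193.4,0,0,0,24.2],[153.6,193.4,0,0,0,24.2],[153.6,193.4,0,0,0,24.2],[153.6,193.4,0,0,0,24.2]]]'

```text
clock: 19.15
eef_pos: [623.8, 219.3, 171.7]
tool_rot: [-3.141, 0.001, 0.06]
force: [0.1, -0.0, -0.6]
width: 27.5
```

```bash
python3 - <<'E'
from fit import *
im=grab('wrist','w13');P=cloud(im)
hsv=cv2.cvtColor(im['pixels'],cv2.COLOR_RGB2HSV).astype(int)
X,Y,Z=P[...,0],P[...,1],P[...,2]
br=(Z>72)&(Z<92)&(hsv[...,2]>110)&(hsv[...,1]<70)
for lo,hi in [(545,590),(655,700)]:
    p=P[br&(X>lo)&(X<hi)]
    if len(p)<20: print(len(p));continue
    v=cv2.fitLine(p[:,:2].astype(np.float32),cv2.DIST_HUBER,0,.01,.01).ravel(); v[:2]*=np.sign(v[1])
    print(len(p),'yaw',np.degrees(np.arctan2(-v[0],v[1])),'x at y=217',v[2]+v[0]/v[1]*(217-v[3]),np.percentile(p[:,1],[1,99]),np.median(p[:,2]))
top=P[(Z>72)&(Z<84)&(X>520)&(X<740)]; print(np.percentile(top,[1,99],axis=0))
E
python3 plan.py 625 217 84 3.2
```

```text
2156 yaw 6.4991336 x at y=217 571.0733 [170.62691054 329.97073475] 80.46244374246389
2422 yaw 1.3704681 x at y=217 680.8754 [165.60887368 340.09170366] 80.48230907854125
[[545.1569233  110.91338781  77.65201554]
 [700.98615146 334.17393261  82.03650077]]
at [624.1 219.1 171.8] [-1.7999e+02  3.0000e-02  3.4000e+00] F [ 0.4 -0.7  0.1] w 27.8 t 19.2 q [ 0.1   0.86 -0.91  1.53  0.73  1.12 -0.91]
 row [0.8, 2.2, 87.8, -0.01, 0.03, 0.2] rows>= 3
```

View pics/w13.png

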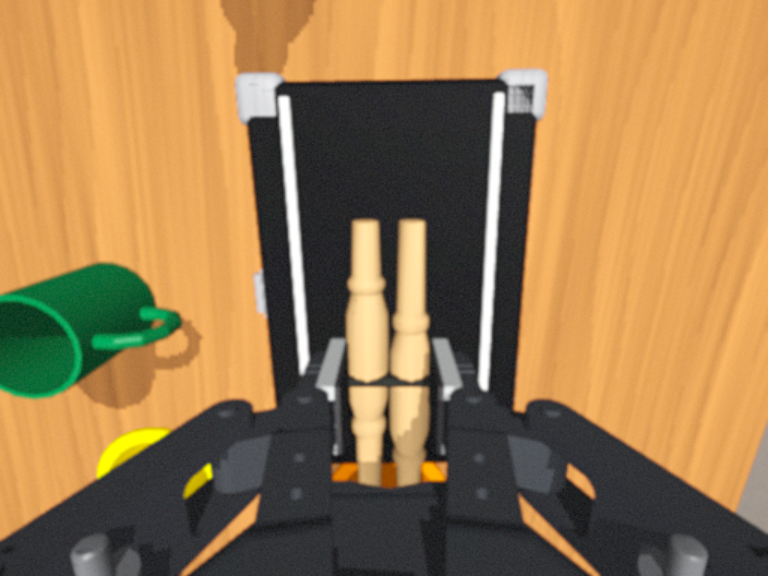

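The bails hang centred and parallel between the two ribs. I lower them.

arm_command --rows '[[[1.4,1.8,20,0,0,0],[1.4,1.8,45,0,0,0],[1.4,1.8,66,0,0,0],[1.4,1.8,79,0,0,0],[1.4,1.8,85,0,0,0],[1.4,1.8,86,0,0,0],[1.4,1.8,86,0,0,0],[1.4,1.8,86,0,0,0]]]'

```text
clock: 19.87
eef_pos: [627.6, 217.0, 86.9]
tool_rot: [-3.141, -0.002, 0.057]
force: [1.2, 0.6, -0.4]
width: 27.6
```

```bash
python3 plan.py 625.5 217 82 3.2
```

```text
at [627.6 217.   86.9] [-1.7994e+02 -1.1000e-01  3.2400e+00] F [ 1.2  0.6 -0.4] w 27.6 t 19.87 q [ 0.07  0.96 -0.84  1.58  0.82  0.99 -0.97]
 row [-2.1, -0.1, 4.9, -0.06, -0.11, 0.04] rows>= 1
```

arm_command --rows '[[[-1.2,0,1.5,0,0,0],[-1.2,0,3,0,0,0],[-1.2,0,4,0,0,0],[-1.2,0,4,0,0,0],[-1.2,0,4,0,0,0]]]'

```text
clock: 20.28
eef_pos: [626.0, 216.2, 82.0]
tool_rot: [-3.142, -0.001, 0.056]
force: [-1.0, -0.9, 2.8]
width: 27.6
```

arm_command --rows '[[[0,0,0,0,0,0],[0,0,0,0,0,0],[0,0,0,0,0,0],[0,0,0,0,0,0],[0,0,0,0,0,0],[0,0,-5,0,0,0],[0,0,-20,0,0,0],[0,0,-50,0,0,0],[0,0,-85,0,0,0],[0,0,-120,0,0,0],[0,0,-140,0,0,0],[0,0,-140,0,0,0],[0,0,-140,0,0,0]]]' --claw 0.2

```text
clock: 21.37
eef_pos: [626.4, 216.8, 224.2]
tool_rot: [-3.141, -0.004, 0.056]
force: [-0.5, 0.1, -0.3]
width: 51.3
```

```bash
python3 - <<'E'
from fit import *
im=grab('wrist','w14');P=cloud(im)
X,Y,Z=P[...,0],P[...,1],P[...,2]
m=(X>590)&(X<660)&(Y>140)&(Y<290)&(Z>84)&(Z<105)
p=P[m];print(len(p),cv2.minAreaRect(p[:,:2].astype(np.float32)),np.percentile(p[:,2],[5,95]))
E
python3 plan.py 410 173 220 90
```

```text
2328 ((625.146240234375, 215.06234741210938), (29.830570220947266, 110.32524871826172), 4.222604274749756) [88.35144402 94.81017575]
at [625.7 216.  222.4] [ 1.7998e+02 -5.0000e-02  3.2300e+00] F [ 0.1 -0.5 -1.1] w 51.1 t 21.42 q [ 0.11  0.81 -0.94  1.47  0.68  1.2  -0.87]
 row [-217.8, 30.7, 2.2, 0.06, -0.03, -86.77] rows>= 13
```

View pics/w14.png

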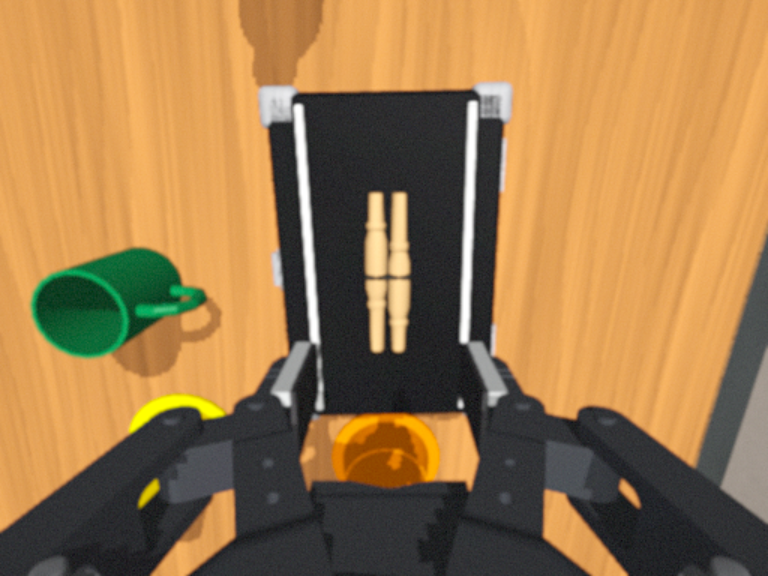

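The bails lie centred at (625.1,215.1), at the right height and parallel to the ribs. Now the mug.

arm_command --rows '[[[-10,2,0,0,0,-4],[-26,4,0,0,0,-10],[-44,6,0,0,0,-16],[-62,9,0,0,0,-23],[-80,11,0,0,0,-30],[-98,14,0,0,0,-37],[-115,16,0,0,0,-44],[-132,19,0,0,0,-51],[-150,21,0,0,0,-58],[-168,24,0,0,0,-65],[-185,26,0,0,0,-72],[-200,28,0,0,0,-78],[-212,30,0,0,0,-84],[-217.8,30.7,2,0,0,-86.8],[-217.8,30.7,2,0,0,-86.8],[-217.8,30.7,2,0,0,-86.8],[-217.8,30.7,2,0,0,-86.8]]]' --claw 1

```text
clock: 22.83
eef_pos: [410.4, 173.1, 219.2]
tool_rot: [-3.141, -0.0, 1.569]
force: [-0.0, -1.4, 0.7]
width: 85.3
```

```bash
python3 - <<'E'
from fit import *
im=grab('wrist','w15');P=cloud(im)
hsv=cv2.cvtColor(im['pixels'],cv2.COLOR_RGB2HSV)
g=cv2.inRange(hsv,np.array((60,90,15)),np.array((95,255,255)))>0
X,Y,Z=P[...,0],P[...,1],P[...,2]
for nm,z0,z1 in [('rim',79,90)]:
    m=g&(Z>z0)&(Z<z1)&(X>340)&(X<500)&(Y>100)&(Y<240)
    p=P[m];print(nm,len(p),p.min(0).round(1),p.max(0).round(1))
    q=p[p[:,0]<446];f=lambda s:np.hypot(q[:,0]-s[0],q[:,1]-s[1])-32.5
    r=least_squares(f,[410,173],loss='soft_l1');print(r.x,np.median(abs(f(r.x))))
m=g&(X>447)&(X<500)&(Y>100)&(Y<240);p=P[m];print('handle',len(p),p.mean(0).round(1) if len(p) else '')
E
python3 plan.py 410 173 32 90
```

```text
rim 730 [375.2 140.4  79. ] [442.9 204.8  86.9]
[408.20841016 171.94264397] 1.4425513578761748
handle 100 [457.7 173.6  72.4]
at [410.4 173.3 219.3] [-1.7997e+02 -3.0000e-02  8.9930e+01] F [-0.4  0.4 -0.1] w 85.5 t 22.88 q [ 0.34  0.62 -1.22  2.06  0.72  0.98  0.31]
 row [-0.4, -0.4, 187.3, -0.03, -0.03, -0.07] rows>= 5
```

View pics/w15.png

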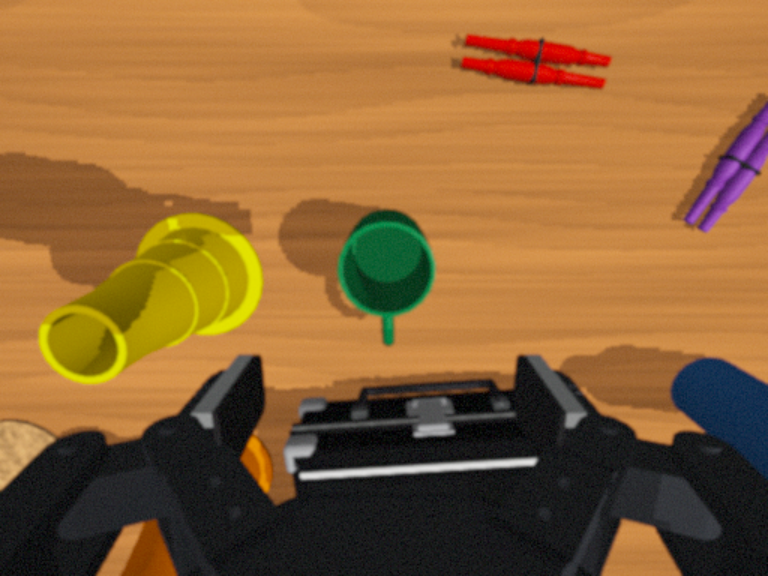

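The wrist view shows the mug rim centred at (386,267), with the handle pointing down the image (+x). The fit gives about (409,172.4). The jaws close along y, clear of the handle.

arm_command --rows '[[[-0.9,-1.2,30,0,0,0],[-0.9,-1.2,65,0,0,0],[-0.9,-1.2,100,0,0,0],[-0.9,-1.2,100,0,0,0],[-0.9,-1.2,100,0,0,0]]]'

```text
clock: 23.3
eef_pos: [408.1, 172.4, 118.9]
tool_rot: [-3.138, 0.001, 1.572]
force: [-0.7, -0.0, 0.1]
width: 85.4
```

```bash
python3 - <<'E'
from h import *
grab('wrist','w16')
E
python3 plan.py 409 172.4 32 90
```

```text
at [409.1 173.3 120.3] [-1.7998e+02 -6.0000e-02  9.0040e+01] F [-0.4  0.4 -0.5] w 85.4 t 23.35 q [ 0.21  0.75 -1.04  2.16  0.96  0.8   0.11]
 row [-0.9, -0.0, 88.3, -0.02, -0.06, 0.04] rows>= 3
```

View pics/w16.png

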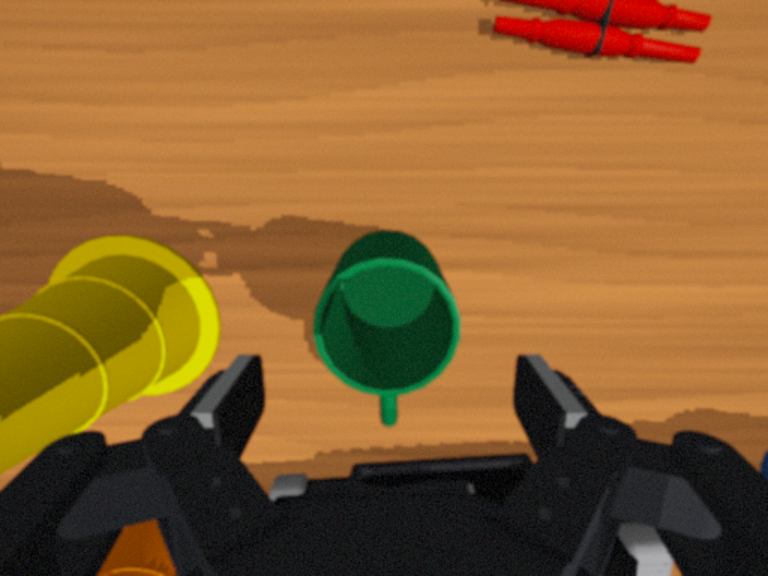

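arm_command --rows '[[[-0.9,0,25,0,0,0],[-0.9,0,50,0,0,0],[-0.9,0,70,0,0,0],[-0.9,0,83,0,0,0],[-0.9,0,88,0,0,0],[-0.9,0,88,0,0,0],[-0.9,0,88,0,0,0]]]'

```text
clock: 23.93
eef_pos: [410.0, 172.2, 33.0]
tool_rot: [3.139, -0.001, 1.571]
force: [-0.2, -0.2, 0.4]
width: 85.2
```

arm_command --rows '[[[0,0,0,0,0,0],[0,0,0,0,0,0],[0,0,0,0,0,0],[0,0,0,0,0,0],[0,0,0,0,0,0],[0,0,0,0,0,0],[0,0,0,0,0,0],[0,0,0,0,0,0]]]' --claw -1

```text
clock: 24.6
eef_pos: [409.8, 171.8, 33.0]
tool_rot: [3.139, -0.001, 1.571]
force: [-0.4, -2.4, 8.4]
width: 65.5
```

```bash
python3 - <<'E'
from h import *
grab('wrist','w17')
E
python3 plan.py 409 172.4 32 90
```

```text
at [409.8 171.8  33. ] [ 1.7984e+02 -3.0000e-02  9.0020e+01] F [-0.3 -0.8  8.4] w 65.9 t 24.65 q [ 0.1   0.88 -0.86  2.21  1.23  0.67 -0.12]
 row [0.6, -0.8, 1.0, 0.16, -0.03, 0.02] rows>= 1
```

View pics/w17.png

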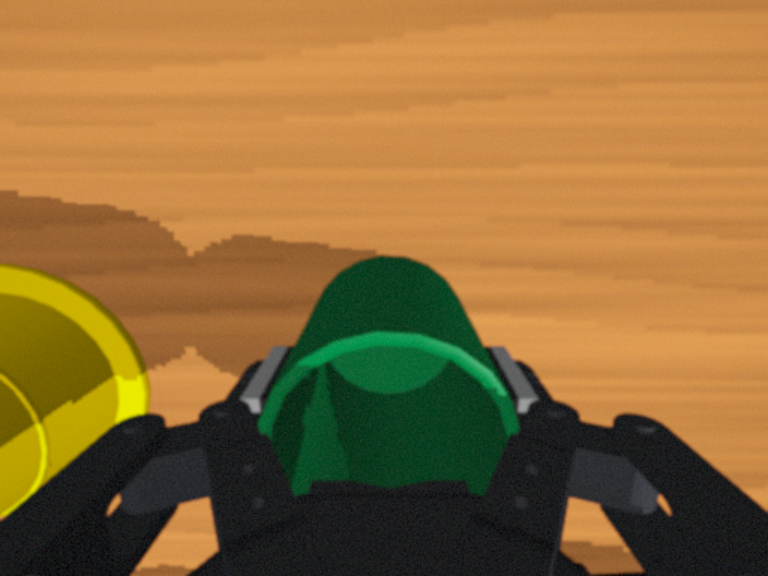

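arm_command --rows '[[[0,0,-8,0,0,0],[0,0,-22,0,0,0],[0,0,-45,0,0,0],[0,0,-75,0,0,0],[0,0,-105,0,0,0],[0,0,-135,0,0,0],[0,0,-165,0,0,0],[0,0,-195,0,0,0],[0,0,-220,0,0,0],[0,0,-233,0,0,0],[0,0,-238,0,0,0],[0,0,-238,0,0,0],[0,0,-238,0,0,0]]]'

```text
clock: 25.73
eef_pos: [408.4, 170.7, 269.1]
tool_rot: [-3.141, 0.001, 1.571]
force: [-0.6, -0.3, -2.0]
width: 65.3
```

```bash
python3 - <<'E'
from h import *
grab('scene','s18')
E
python3 plan.py 627 -193 271 90
```

```text
at [408.1 170.7 268.7] [-1.7991e+02  7.0000e-02  9.0030e+01] F [-0.5 -0.1 -1.6] w 65.7 t 25.78 q [ 0.37  0.51 -1.21  1.99  0.56  1.03  0.47]
 row [-363.8, 218.6, -2.3, -0.09, 0.07, 0.03] rows>= 11
```

View pics/s18.png

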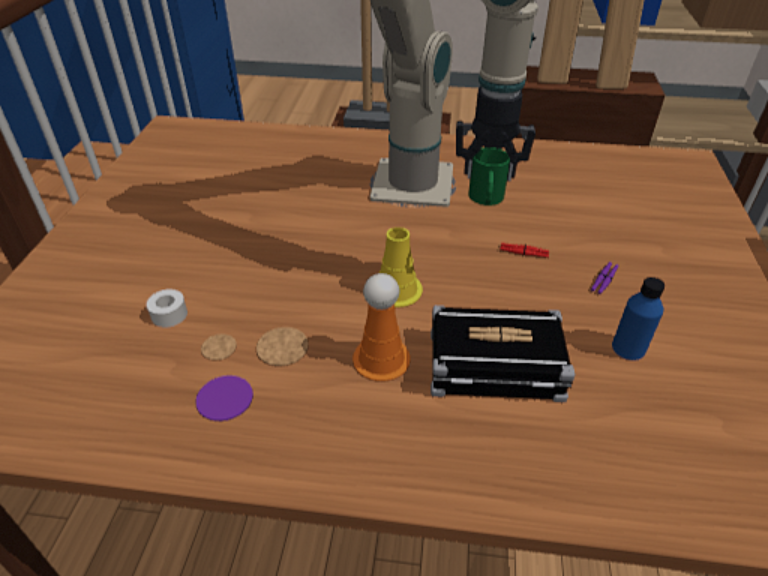

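The scene view shows the mug held upright at (489,176), the ball in the cone (381,290) and the bails on the lid (500,334). I carry the mug over.

arm_command --rows '[[[-12,7,0,0,0,0],[-32,19,0,0,0,0],[-56,34,0,0,0,0],[-82,49,0,0,0,0],[-108,65,0,0,0,0],[-134,80,0,0,0,0],[-160,96,0,0,0,0],[-186,112,0,0,0,0],[-212,127,0,0,0,0],[-238,143,0,0,0,0],[-264,159,0,0,0,0],[-290,174,0,0,0,0],[-314,189,0,0,0,0],[-335,201,0,0,0,0],[-350,211,0,0,0,0],[-360,216,0,0,0,0],[-363.8,218.6,-2,0,0,0],[-363.8,218.6,-2,0,0,0],[-363.8,218.6,-2,0,0,0],[-363.8,218.6,-2,0,0,0]]]'

```text
clock: 27.45
eef_pos: [627.2, -190.5, 271.7]
tool_rot: [-3.141, -0.001, 1.574]
force: [0.5, -0.3, -2.2]
width: 66.2
```

```bash
python3 - <<'E'
from fit import *
s=sensors.read_state();e=s['eef_pos'];print(e)
for t in ['wrist','side','scene']:
    im=grab(t,t+'19');P=cloud(im)
    hsv=cv2.cvtColor(im['pixels'],cv2.COLOR_RGB2HSV).astype(int);X,Y,Z=P[...,0],P[...,1],P[...,2]
    g=(hsv[...,0]>60)&(hsv[...,0]<95)&(hsv[...,1]>90)&(Z>e[2]-40)&(Z<e[2]+60)&(X>570)&(X<660)
    q=P[g&(np.hypot(X-e[0],Y-e[1])<45)]
    if len(q)>30:
        f=lambda s:np.hypot(q[:,0]-s[0],q[:,1]-s[1])-34
        r=least_squares(f,e[:2],loss='soft_l1');print(t,'mug',len(q),r.x.round(1),np.median(abs(f(r.x))).round(2),np.percentile(q[:,2],[1,99]).round(1))
    m=(X>570)&(X<690)&(Y>-255)&(Y<-130)&(Z>-8)&(Z<14)&(hsv[...,1]<(150 if t!='wrist' else 165))
    k,l,st,c=cv2.connectedComponentsWithStats(m.astype(np.uint8));
    if k>1:
        i=1+st[1:,4].argmax();p=P[l==i];print(t,'coaster',len(p),p.mean(0).round(1),cv2.minAreaRect(p[:,:2].astype(np.float32)))
E
python3 plan.py 627 -193 40 90
```

```text
[ 627.16431364 -190.49913426  271.73577344]
wrist mug 19232 [ 623.  -189.7] 2.79 [242.6 324.2]
wrist coaster 3658 [ 611.2 -196.3    3.4] ((618.5676879882812, -192.49929809570312), (96.38834381103516, 125.07184600830078), 0.24299994111061096)
side mug 422 [ 625.7 -188.8] 2.17 [244.7 325.8]
side coaster 448 [ 625.4 -190.     4.9] ((625.0718383789062, -196.0259552001953), (105.74191284179688, 107.50483703613281), 56.43156814575195)
scene mug 719 [ 628.3 -190.4] 1.73 [242.1 321.8]
scene coaster 1242 [ 6.355e+02 -1.930e+02 -1.000e-01] ((629.984375, -192.50924682617188), (124.89801788330078, 119.81004333496094), 89.88856506347656)
at [ 627.3 -191.4  271.9] [1.800e+02 2.000e-02 9.012e+01] F [ 0.2  0.6 -3.2] w 65.5 t 27.6 q [ 0.81  0.82 -1.11  1.43  0.74  1.34  1.23]
 row [-1.6, -0.3, 231.9, 0.0, 0.02, 0.12] rows>= 6
```

View pics/wrist19.png

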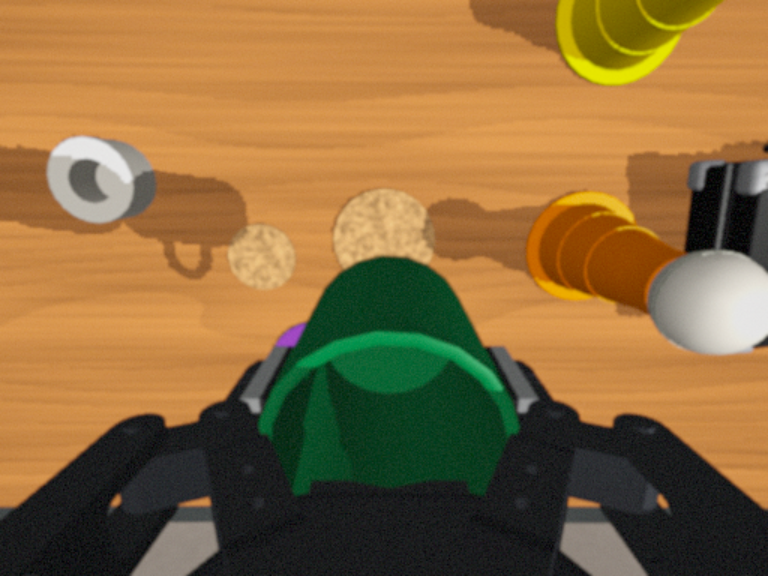

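View pics/side19.png

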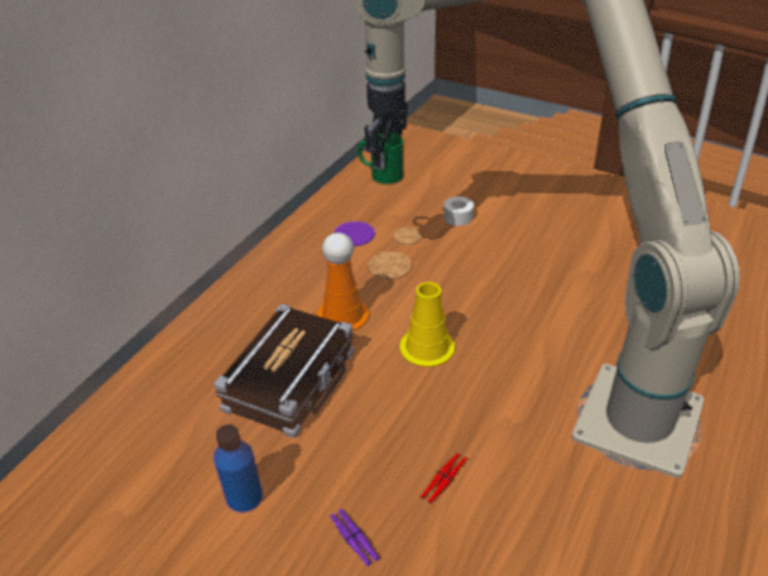

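Run:
```python
from fit import *
for t in ['w6','w5','scene0','side0']:
    im=load(t);P=cloud(im);hsv=cv2.cvtColor(cv2.GaussianBlur(im['pixels'],(5,5),0),cv2.COLOR_RGB2HSV).astype(int);X,Y,Z=P[...,0],P[...,1],P[...,2]
    r=np.hypot(X-627,Y+194);i=hsv[r<35];o=hsv[(r>65)&(r<80)]
    ths=(np.median(i[:,1])+np.median(o[:,1]))/2
    m=((r<75)&(hsv[...,1]<ths)).astype(np.uint8)
    m=cv2.morphologyEx(m,cv2.MORPH_OPEN,np.ones((3,3)))
    k,l,st,c=cv2.connectedComponentsWithStats(m);j=1+st[1:,4].argmax()
    cs,_=cv2.findContours((l==j).astype(np.uint8),cv2.RETR_EXTERNAL,cv2.CHAIN_APPROX_NONE);c=cs[0][:,0]
    q=P[c[:,1],c[:,0]];q=q[np.isfinite(q[:,0])]
    f=lambda s:np.hypot(q[:,0]-s[0],q[:,1]-s[1])-50
    s=least_squares(f,[627,-194],loss='soft_l1');print(t,ths,s.x.round(1),np.median(abs(f(s.x))).round(2),cv2.boundingRect(c))
```

```text
w6 155.0 [ 628.8 -194. ] 0.77 (372, 11, 80, 87)
w5 154.0 [ 628.4 -194.6] 1.22 (399, 0, 98, 94)
scene0 128.0 [ 627.3 -195.3] 1.88 (171, 218, 34, 26)
side0 148.0 [ 626.4 -192.8] 2.11 (245, 168, 29, 18)
```

The coaster fits at (628,-194). I lower the mug in two stages.

arm_command --rows '[[[-2.6,0.7,12,0,0,0],[-2.6,0.7,32,0,0,0],[-2.6,0.7,57,0,0,0],[-2.6,0.7,84,0,0,0],[-2.6,0.7,111,0,0,0],[-2.6,0.7,138,0,0,0],[-2.6,0.7,165,0,0,0],[-2.6,0.7,188,0,0,0],[-2.6,0.7,205,0,0,0],[-2.6,0.7,216,0,0,0],[-2.6,0.7,222,0,0,0],[-2.6,0.7,223,0,0,0],[-2.6,0.7,223,0,0,0],[-2.6,0.7,223,0,0,0]]]'

```text
clock: 28.77
eef_pos: [629.3, -194.8, 49.9]
tool_rot: [3.139, 0.0, 1.571]
force: [0.1, -0.4, -1.4]
width: 65.5
```

```bash
python3 plan.py 628 -194.3 40 90
python3 - <<'E'
from fit import *
s=sensors.read_state();e=s['eef_pos']
for t in ['side','scene']:
    im=grab(t,t+'20');P=cloud(im)
    q=pts(P,(580,675,-245,-145,14,60));f=lambda s:np.hypot(q[:,0]-s[0],q[:,1]-s[1])-34
    r=least_squares(f,e[:2],loss='soft_l1');print(t,'mug',len(q),r.x.round(1),np.median(abs(f(r.x))).round(2))
    a=im['pixels'][:,:,::-1]; a=a[100:220,190:330] if t=='side' else a[150:270,120:260]
    cv2.imwrite(f'pics/{t}20c.png',cv2.resize(a,None,fx=4,fy=4,interpolation=cv2.INTER_CUBIC))
E
```

```text
at [ 629.3 -194.8   49.9] [1.7987e+02 1.0000e-02 9.0030e+01] F [ 0.1 -0.4 -1.4] w 65.5 t 28.77 q [ 0.75  1.05 -0.95  1.61  0.98  1.01  1.06]
 row [0.5, -1.3, 9.9, 0.13, 0.01, 0.03] rows>= 1
side mug 199 [ 627.2 -194.8] 1.62
scene mug 266 [ 630.4 -194.7] 1.12
```

View pics/scene20c.png

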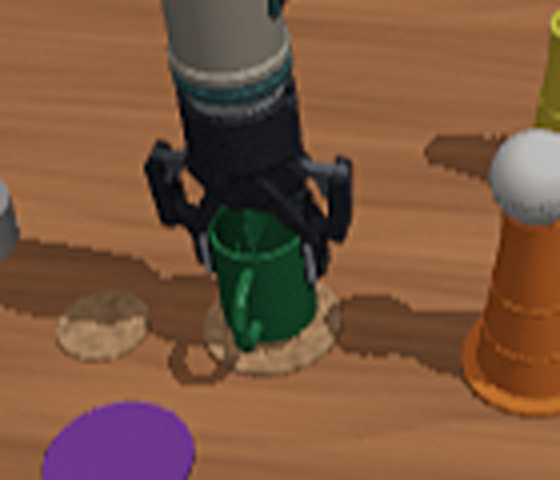

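View pics/side20c.png

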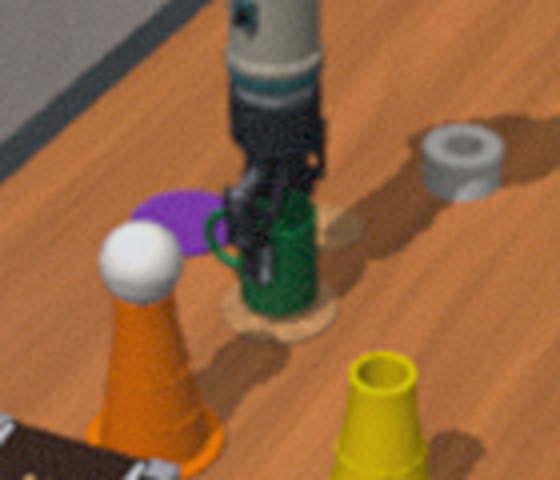

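arm_command --rows '[[[0.5,-1.7,3,0.1,0,0],[0.5,-1.7,6,0.1,0,0],[0.5,-1.7,8,0.1,0,0],[0.5,-1.7,9.5,0.1,0,0],[0.5,-1.7,10,0.1,0,0],[0.5,-1.7,10,0.1,0,0],[0.5,-1.7,10,0.1,0,0]]]'

```text
clock: 29.45
eef_pos: [626.7, -194.3, 38.6]
tool_rot: [-3.14, -0.0, 1.571]
force: [0.2, -0.1, -2.3]
width: 65.7
```

```bash
python3 plan.py 628 -194.3 38 90
```

```text
at [ 626.7 -194.3   38.6] [-1.7991e+02 -1.0000e-02  9.0030e+01] F [ 0.2 -0.1 -2.3] w 65.7 t 29.45 q [ 0.75  1.07 -0.94  1.61  0.99  1.    1.05]
 row [0.0, 1.3, 0.6, -0.09, -0.01, 0.03] rows>= 1
```

arm_command --rows '[[[0,0.7,0.8,0,0,0],[0,0.7,1.5,0,0,0],[0,0.7,1.5,0,0,0]]]'

```text
clock: 29.7
eef_pos: [627.1, -194.3, 38.2]
tool_rot: [-3.139, 0.001, 1.571]
force: [-3.5, 0.5, 5.2]
width: 65.4
```

Contact: the force went from −2 to +5 N. I release gently and back up.

arm_command --rows '[[[0,0,0,0,0,0],[0,0,0,0,0,0],[0,0,0,0,0,0],[0,0,0,0,0,0],[0,0,0,0,0,0],[0,0,0,0,0,0]]]' --claw 1

```text
clock: 30.2
eef_pos: [627.3, -194.4, 37.0]
tool_rot: [-3.14, -0.0, 1.571]
force: [0.0, 0.0, 0.0]
width: 85.6
```

arm_command --rows '[[[0,0,-10,0,0,0],[0,0,-30,0,0,0],[0,0,-60,0,0,0],[0,0,-95,0,0,0],[0,0,-130,0,0,0],[0,0,-165,0,0,0],[0,0,-195,0,0,0],[0,0,-210,0,0,0],[0,0,-210,0,0,0],[0,0,-210,0,0,0]]]'

```text
clock: 31.03
eef_pos: [627.7, -194.5, 247.6]
tool_rot: [-3.141, 0.001, 1.571]
force: [1.0, -0.9, -0.0]
width: 85.5
```

```bash
python3 plan.py 628 -194.3 38 90
python3 - <<'E'
from fit import *
for t in ['side','scene','wrist']:
    im=grab(t,t+'21');P=cloud(im);print(t)
    q=pts(P,(580,661 if t!='wrist' else 660,-245,-145,12,83));q=q[~((q[:,0]>655))];f=lambda s:np.hypot(q[:,0]-s[0],q[:,1]-s[1])-34
    r=least_squares(f,[628,-194],loss='soft_l1');print('mug',len(q),r.x.round(1),np.median(abs(f(r.x))).round(2))
    o=pts(P,(560,720,-75,75,15,140)); print('cone',fitaxis(o,coneR,[637,2]))
    o=pts(P,(600,680,-35,45,160,215)); print('ball',fitball(o,[637,2,175]))
    if t!='wrist':
        X,Y,Z=P[...,0],P[...,1],P[...,2];m=(X>595)&(X<655)&(Y>140)&(Y<290)&(Z>84)&(Z<105);p=P[m];print('bails',len(p),cv2.minAreaRect(p[:,:2].astype(np.float32)))
        o=pts(P,(340,520,-70,90,15,150)); print('yellow',fitaxis(o,coneR,[434,7]))
E
```

```text
at [ 627.7 -194.5  247.6] [-1.7995e+02  5.0000e-02  9.0030e+01] F [ 1.  -0.9 -0. ] w 85.5 t 31.03 q [ 0.81  0.84 -1.09  1.46  0.76  1.3   1.22]
 row [0.4, 0.5, 209.6, -0.05, 0.05, 0.03] rows>= 6
side
mug 443 [ 624.3 -193.5] 1.9
cone (array([633.7,   0.9]), np.float64(1.34))
ball (array([6.340e+02, 6.000e-01, 1.742e+02]), np.float64(1.26))
bails 282 ((624.2413330078125, 211.68394470214844), (120.49079132080078, 52.33414840698242), 86.27352142333984)
yellow (array([432. ,   7.5]), np.float64(1.53))
scene
mug 431 [ 631.4 -194.4] 1.6
cone (array([635.8,   0.7]), np.float64(0.8))
ball (array([6.361e+02, 4.000e-01, 1.716e+02]), np.float64(0.78))
bails 305 ((628.7303466796875, 214.2227783203125), (28.52797508239746, 109.00471496582031), 3.888248920440674)
yellow (array([435.3,   7. ]), np.float64(1.09))
wrist
mug 1004 [ 621.8 -194. ] 1.78
cone (array([635. ,   1.2]), np.float64(0.31))
ball (array([635.3,   1.5, 174.3]), np.float64(0.4))
```

View pics/wrist21.png

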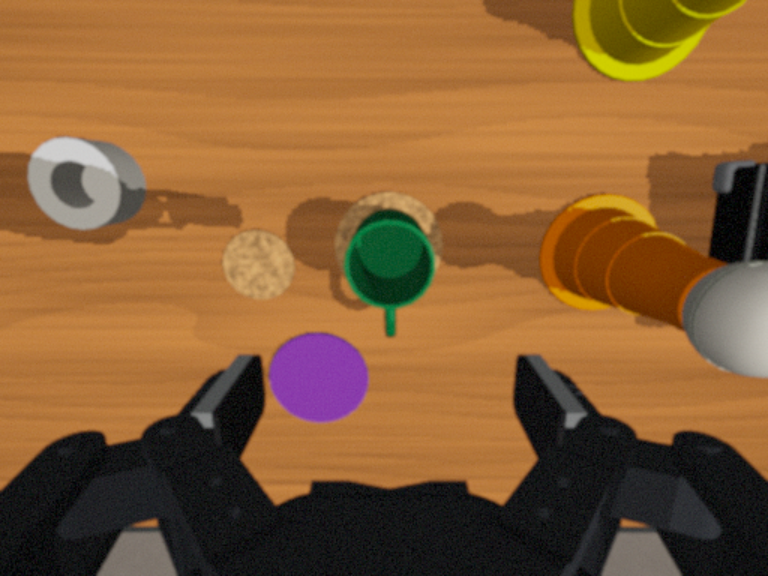

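View pics/scene21.png

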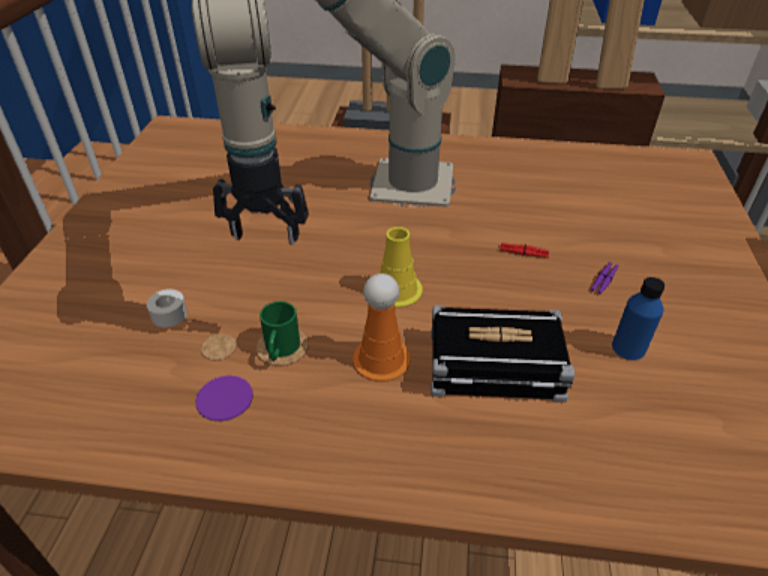

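Run:
```python
from fit import *
im=load('wrist21');P=cloud(im);hsv=cv2.cvtColor(im['pixels'],cv2.COLOR_RGB2HSV).astype(int)
X,Y,Z=P[...,0],P[...,1],P[...,2]
p=P[(hsv[...,0]>60)&(hsv[...,0]<95)&(hsv[...,1]>90)&(Z>82)&(Z<97)&(X<663)&(X>570)&(abs(Y+194)<45)]
f=lambda s:np.hypot(p[:,0]-s[0],p[:,1]-s[1])-32.5
r=least_squares(f,[628,-194],loss='soft_l1');print(len(p),r.x,np.median(abs(f(r.x))),p.min(0),p.max(0))
a=np.hstack([cv2.resize(load('side21')['pixels'][140:200,225:295,::-1],(400,343),interpolation=cv2.INTER_CUBIC),cv2.resize(load('scene21')['pixels'][190:250,150:220,::-1],(400,343),interpolation=cv2.INTER_CUBIC)])
cv2.imwrite('pics/c21.png',a)
```

```text
656 [ 625.35466335 -193.87876231] 1.5131807188561535 [ 592.60098661 -225.60630885   82.01906013] [ 659.06647971 -161.80002356   91.9032693 ]
```

View pics/c21.png

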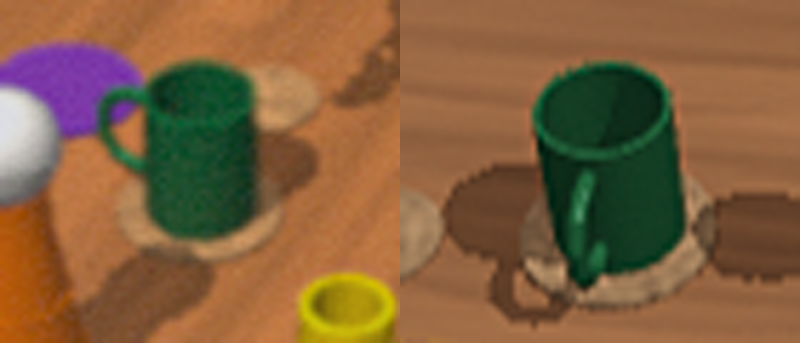

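The mug stands upright within about 3 mm of the coaster's middle, and the arm is clear. Handing in.

```bash
python3 -c "
from cell import order
print(order.finish_job())"
```

```text
the job is handed in; nothing more can be done
None
```

The ledge is set out as asked and handed in at about 31 s of the 115 s allowed. No verdict was reported, so the results below are my own last checks.

- **Cone:** It stands at about (635.5, 1.5) mm, on the coaster's side of the case. That is within about 3 mm of the case's centre line. Its centre is about 215 mm from the case's centre, which leaves about 4 cm of clear ledge between the end and the foot.
- **Ball:** It sits in the cone's mouth within 1 mm of the axis, with its centre about 99 mm above the cone's midpoint.
- **Bails:** The wooden pair lies flat on the lid at about (625, 215) mm, roughly 2 mm from the lid's centre and about 0.02 rad off the ribs.
- **Mug:** It is upright on the large cork coaster, with its rim centre at about (625–627, -194) mm against the coaster's (628, -194). I lowered it until it touched, then released it.
- **Bystanders:** The yellow cone measured the same before and after. The arm never came near the bottle or the tape roll, and they look unmoved in the last picture, but I did not measure them again.

**Disagreements:** The cameras differed from each other by about 3 mm in x. The mug's whole-body fits spread more, with x from 622 to 631, because they caught the inside or the handle. I relied on the rim fit and the arm's position at release instead. The final side-view box fit of the bails was spoiled by lid fittings, so I used the wrist view, which the scene view matched to within 4 mm.

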